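# Prove a tile joint through a fixing template on a sloping tiling stand

## Task

Lift the blue template onto the sloping tiles so that both studs come up through its round holes, its slot lies over the open tile joint and it rests flush; let go of it. Then take the green joint gauge from its rack, push its blade through the template's slot into the joint until its shoulder is fully home on the template, and leave it standing there. Leave the red and yellow gauges in the rack and do not knock anything else about.

Things in the scene. Friction and masses are not known exactly. Their poses are not given: they have to be found in the camera images.
- deck: Sloping face of the fixed tiling stand: two white tiles, each 200 mm wide, 90 mm up the slope, with a 9 mm open horizontal joint between them, open to 60 mm below the face. Origin: joint centre on the tile surface, 85 mm above the counter. x points up the slope (away from the robot), y along the joint (left), z straight out of the tiles, tilted 30 degrees from vertical towards the robot.
- stud_left (a point): Foot of the left steel stud (10 mm diameter, tapered end, standing 20 mm out of the lower tile along the deck's z) at deck x = -20, y = +62 mm, on the tile surface.
- stud_right (a point): Foot of the right stud, the same, at deck x = -20, y = -62 mm.
- template: Loose blue plate 110 (x) by 160 (y) by 8 mm thick, 280 g, lying flat. Origin: centre of its underside; z up. Through holes of 13 mm diameter at x = 0, y = +62 and -62 mm; through slot 8 (x) by 37 mm (y) centred at x = +20, y = 0. Black handle on top, see point. When seated its axes agree with the deck's and its origin is at deck x = -20 mm, y = 0, z = 0.
- template_slot (a point): Centre of the template's slot, at the underside of the plate.
- template_handle (a point): Point in the template's black handle block, at template x = -32, y = 0, z = 34 mm. The block is 20 mm (x) by 70 mm (y), from z = 8 to 48 mm above the plate's underside.
- rack: Fixed wooden block 65 mm (x) by 175 mm (y) by 50 mm high holding three gauges in a row along its y axis, 55 mm apart, in slots 8 mm (x) by 35 mm (y). Origin: centre of its underside.
- gauge_green: Green gauge, 60 g: flat steel blade 4 (x) by 30 mm (y) reaching 38 mm below the shoulder; shoulder flange 36 (x) by 40 (y) by 6 mm thick; above it a handle 14 (x) by 30 mm (y) from z = 6 to 50 mm. Origin: centre of the shoulder's underside; z up along the handle. It hangs in any of the three rack slots by its shoulder.
- gauge_red: Red gauge, the same shape with a 5 mm blade; stays in the rack.
- gauge_yellow: Yellow gauge, the same shape with a 6 mm blade; stays in the rack.
- tumbler: Glass tumbler with two toothbrushes, 68 mm across, 170 mm high, origin under its centre. Leave alone.
- dispenser: Green soap dispenser with a black pump, 68 mm across, 168 mm high, origin under its centre. Leave alone.
- soapbox: Blue and black soap box 80 by 115 by 40 mm, origin under its centre. Leave alone.
- paper_roll: White paper roll standing on end, 106 mm across, 100 mm high, origin under its centre. Leave alone.
- jar: Small amber jar with white cap, 60 mm across, 70 mm high, origin under its centre. Leave alone.
- shampoo: Orange bottle with white cap, 56 mm across, 150 mm high, origin under its centre. Leave alone.

How it is judged:
By the outcome, as a careful person would: the job done as asked, in the order asked, and still so for the second after the job is handed in, with the robot touching nothing.
It also fails if it takes over 72 s, if anything falls off the work surface, if the arm or the gripper's body presses on something with over 40 N, if the wrist force passes 120 N, or if a joint passes its speed limit or range.

## Robot

A 6-joint arm with a two-finger parallel gripper is mounted at the origin on the work surface. World frame = base frame: x ahead of the robot, y to its left, z up, the work surface at z = 0. Lengths are in m, angles in degrees, forces in N, time in s.
With the tool pointing down it reaches from about 0.4 to 0.825 m from the base axis. Payload 7 kg.
Tool frame: the origin (TCP) lies midway between the tips of the shut fingers; the grasp point (between the pads) lies 19 mm behind it; z points along the fingers, x is the direction in which the jaws open and shut, and the axes are right-handed (so a half turn about z gives the same grasp; the last joint's range is limited). The gripper opens to 88 mm and grips with 3 to 60 N. Pads are 19 mm wide; open, the fingers measure 130 mm over their backs; the gripper's body (78 mm by 193 mm) begins 47 mm behind the grasp point.
Start: joints at [91.106, 20.546, 0.682, 0, -70.136, -16.507], TCP at [0.179, 0.651, 0.19] pointing down, gripper open.
Joint ranges: [-176.03, 176.03], [-82.01, 121.73], [-58.28, 71.71], [-173.87, 95.51], [-174.79, -0.11], [-173.66, 173.66]. Speed limits (degrees/s): [136.94, 136.94, 172.46, 180, 180, 180].

## Interface

Orientations are given as [roll, pitch, yaw] about the fixed x, y, z axes, in that order (R = Rz(yaw) Ry(pitch) Rx(roll)).
In Python, from plant import * gives the robot as it stands. The module is installed in compiled form; this text tells all that it offers.
- The arm moves only by the shell command python3 -m pendant 'ROWS' [OPENING]. ROWS is JSON, a list that holds one entry, the list of rows, each a list of 6 numbers: the shift along the world's x, y, z in mm, then the turn, a rotation vector about the world's x, y, z in degrees. A call has 1 to 10 rows; each row is the pose to reach, as a shift and turn from the pose commanded when the call began; what a row does not reach only later rows make up. A row lasts 1/8 s, in which the tool goes at most 62.5 mm and 10.7 degrees, less where a joint would pass 70% of its speed; a pose out of reach is approached as far as the arm can. A call with a gripper value outside its range is refused whole. OPENING is the closure, from -1 (fully open) to 1 (shut), set as the call begins (- or left out, the last holds). The fingers move at their own pace and stop on an object; the grip force is fixed at half the most. Time passes only in rows, so rows that repeat a pose let the fingers close. It gives the time, the measured TCP pose, the force and the opening at its end, in the units of the state.
- get_obs(): the state, without advancing time (a new reading comes with each control period).
- snapshot(name): name is "scene" or "side" or "wrist"; returns a dict with "pixels" (480x640x3 uint8, red, green, blue), "depth" (480x640 float32, m along the optical axis (not along the pixel's ray), 0 where there is no reading), "fx", "fy", "cx", "cy" (pixels), "pose" (4x4, takes a point from camera to world coordinates); the wrist camera has in their place "tool_from_camera" (4x4, takes a point from camera to tool coordinates, whose origin is the TCP and whose axes are the tool frame's). Camera axes: x right, y down, z forward; pixel columns grow to the right and rows downward; lengths in m; the calibration is good to about 2 mm. A picture is of the moment at which its call begins: read the wrist's pose just before it.
- close_job(): hands the job in, once; it reports no verdict.
The state is a dict: "clock": time; "joint_pos": joint angles; "qvel": joint speeds; "tau": joint torques, N m; "tool_pos": TCP position; "orientation": TCP orientation; "force": force on the tool from outside, world axes, zero at the start; "moment": the same for the moment, N m; "opening": finger opening in m.
Only numpy, scipy, OpenCV 4.12 (cv2) and the standard library are available. Lean on these libraries where they do the work, as an engineer would, in place of code of your own. Each camera call takes 0.05 s, during which the arm holds its last target. There are 200 camera calls.

## Working session

There is one attempt and no reset: what is moved stays moved. The work goes in short steps, Python scripts to look and compute and a shell command to move; the robot and the scene stay as the last step left them, time stands still between calls to the robot, and variables do not carry over. Pictures are saved under pics/ and viewed, about 8 in all and at most 12, crops included, and the job is handed in when it is done.

```bash
mkdir -p pics
cat > h.py <<'E'
from plant import *
import numpy as np, cv2
from scipy.spatial.transform import Rotation as R
def T_tool():
    o=get_obs(); T=np.eye(4); T[:3,:3]=R.from_euler('xyz',o['orientation'],degrees=True).as_matrix(); T[:3,3]=o['tool_pos']; return T
def snap(n):
    T=T_tool(); s=snapshot(n); s['P']=T@s['tool_from_camera'] if n=='wrist' else s['pose']; return s
def save(s,f): cv2.imwrite('pics/'+f,s['pixels'][:,:,::-1])
def cloud(s):
    v,u=np.mgrid[0:480,0:640]; d=s['depth']
    p=np.stack([(u-s['cx'])/s['fx']*d,(v-s['cy'])/s['fy']*d,d],-1)
    return p@s['P'][:3,:3].T+s['P'][:3,3]
def ray(s,u,v,z):
    d=s['P'][:3,:3]@np.array([(u-s['cx'])/s['fx'],(v-s['cy'])/s['fy'],1]); o=s['P'][:3,3]
    return o+d*(z-o[2])/d[2]
E
python3 - <<'E'
from h import *
import pickle
print(get_obs())
a=snap('scene');b=snap('side');w=snap('wrist')
for s,n in((a,'scene'),(b,'side'),(w,'wrist')): save(s,n+'0.png'); pickle.dump(s,open(n+'0.pkl','wb')); print(n,s['P'].round(3).tolist(),s['fx'])
E
```

```text
{'clock': 0.0, 'joint_pos': array([ 9.11045153e+01,  2.05906090e+01,  6.32402274e-01, -2.16833939e-02,
       -7.01349188e+01, -1.65064804e+01]), 'qvel': array([ 0.0311144 , -0.02662378,  0.01588869,  0.05106237,  0.01467219,
        0.02533805]), 'tau': array([-1.44678230e-03, -5.82709587e+01,  2.93058479e+01,  6.99771255e+00,
        6.98751857e-03, -1.54856684e-04]), 'tool_pos': array([0.17915219, 0.65020849, 0.18921672]), 'orientation': array([-1.79993082e+02, -9.50796209e-02, -1.05409356e+02]), 'force': array([0.44399799, 0.22426082, 0.05035021]), 'moment': array([ 0.07341634,  0.03578767, -0.02079511]), 'opening': 0.08764049294274473}
scene [[0.852, 0.437, -0.286, 0.803], [0.523, -0.71, 0.472, -0.454], [0.003, -0.552, -0.834, 0.892], [0.0, 0.0, 0.0, 1.0]] 456.0836343642981
side [[-0.835, -0.4, 0.377, 0.181], [-0.55, 0.6, -0.581, 0.595], [0.006, -0.693, -0.721, 0.817], [0.0, 0.0, 0.0, 1.0]] 529.9771708645225
wrist [[-0.265, -0.934, -0.237, 0.243], [-0.964, 0.257, 0.064, 0.632], [0.001, 0.246, -0.969, 0.384], [0.0, 0.0, 0.0, 1.0]] 388.9721131230665
```

View pics/scene0.png

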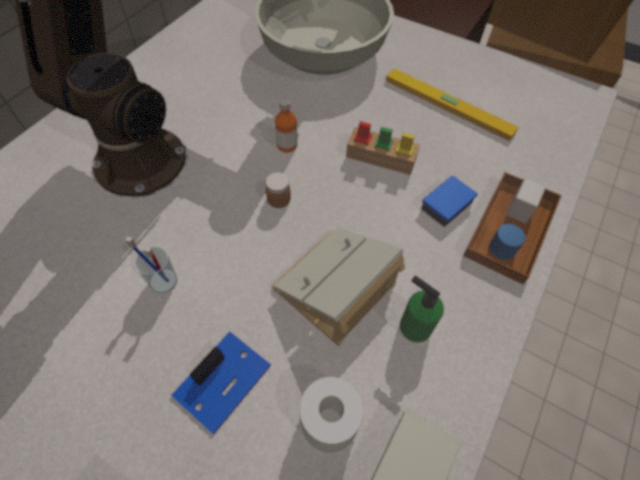

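View pics/side0.png

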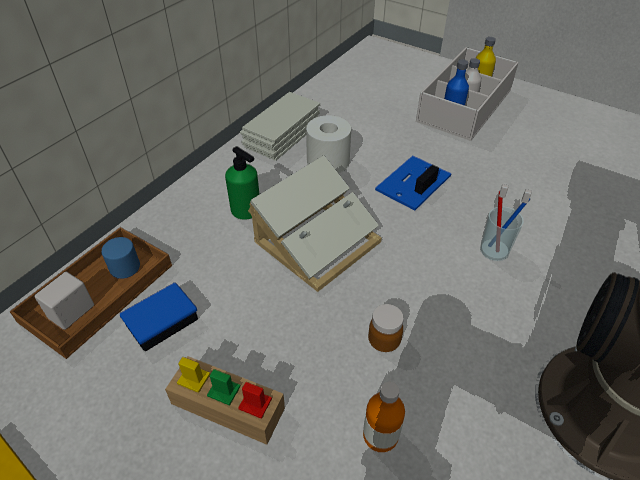

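Run:
```python
from h import *
import pickle
for n in('scene','side'):
    s=pickle.load(open(n+'0.pkl','rb')); C=cloud(s); h=cv2.cvtColor(s['pixels'],cv2.COLOR_RGB2HSV); H,S,V=cv2.split(h); Z=C[...,2]
    print(n)
    # template
    m=((H>105)&(H<128)&(S>150)&(Z<0.03)&(s['depth']>0)).astype(np.uint8)
    k,l,st,ce=cv2.connectedComponentsWithStats(m)
    for i in range(1,k):
        if st[i,4]>300:
            q=C[l==i]; r=cv2.minAreaRect((q[:,:2]*1000).astype(np.float32)); print('blue',ce[i].round(),st[i,4],np.round(r[0],1),np.round(r[1],1),round(r[2],1),'z',np.median(q[:,2]).round(4))
    # black handle: dark with z>.03 , top at .048
    m=((V<70)&(Z>.04)&(Z<.056)).astype(np.uint8); k,l,st,ce=cv2.connectedComponentsWithStats(m)
    for i in range(1,k):
        if st[i,4]>60:
            q=C[l==i]; r=cv2.minAreaRect((q[:,:2]*1000).astype(np.float32)); print('black',ce[i].round(),st[i,4],np.round(r[0],1),np.round(r[1],1),round(r[2],1))
    # gauges tops
    for nm,a,b in(('red',0,6),('red2',172,180),('yel',22,32),('grn',50,80)):
        m=((((H>=a)&(H<=b))&(S>130)&(V>60)&(Z>.085)&(Z<.112))).astype(np.uint8); k,l,st,ce=cv2.connectedComponentsWithStats(m)
        for i in range(1,k):
            if st[i,4]>25: q=C[l==i]; q=q[q[:,2]>.094]; print(nm,ce[i].round(),st[i,4],np.round(q.mean(0)*1000,1) if len(q) else '')
    # deck: points by local plane
    v0,u0=(265,345) if n=='scene' else (230,330)
    q=C[v0-70:v0+70,u0-70:u0+70].reshape(-1,3); q=q[(q[:,2]>.05)&(q[:,2]<.14)]
    rng=np.random.default_rng(0);best=0
    for _ in range(400):
        p=q[rng.choice(len(q),3,0)]; nn=np.cross(p[1]-p[0],p[2]-p[0]); nn/=np.linalg.norm(nn)+1e-9; nn*=np.sign(nn[2]); 
        if abs(nn[2]-.866)>.06: continue
        ii=abs((q-p[0])@nn)<.0025
        if ii.sum()>best: best=ii.sum();I=ii
    p=q[I]; c=p.mean(0); nn=np.linalg.svd(p-c,full_matrices=False)[2][2]; nn*=np.sign(nn[2]); print('deck n',nn.round(3),'tilt',np.degrees(np.arccos(nn[2])),best,'c',c.round(4))
    # big extents
    P=C.reshape(-1,3); P=P[(abs((P-c)@nn)<.004)&(np.linalg.norm(P-c,axis=1)<.16)&(P[:,2]>.03)]
    xh=np.array([-nn[0],-nn[1]]); xh/=np.linalg.norm(xh); th=np.radians(30); x=np.array([xh[0]*np.cos(th),xh[1]*np.cos(th),np.sin(th)]); y=np.cross(nn,x)
    r=cv2.minAreaRect(np.c_[(P-c)@x,(P-c)@y].astype(np.float32)*1000); print('rect',r); o=c+x*r[0][0]/1000+y*r[0][1]/1000; print('origin',o,'yaw',np.degrees(np.arctan2(x[1],x[0])))
```

```text
scene
blue [222. 384.] 3809 [ 528.4 -335.3] [155.4 107.5] 83.9 z 0.0088
black [568.  14.] 438 [ 765.6 1182.7] [ 36.3 280.9] 88.3
black [ 8. 17.] 101 [-751.7  212.4] [15.8 63.4] 1.2
black [140. 165.] 403 [ 57.9 -34.6] [169.2  58.8] 59.9
black [502. 246.] 122 [885.1 209.3] [21.3 55. ] 81.4
black [413. 330.] 107 [798.9 -68.4] [17.  56.9] 88.3
black [206. 364.] 382 [ 497.3 -332.8] [68.6 18.8] 83.1
red [364. 127.] 81 [474.6 327.9  99.6]
yel [407. 137.] 54 [581.7 348.1  99.6]
deck n [-0.489  0.098  0.867] tilt 29.922458835452897 4961 c [ 0.6253 -0.0576  0.0958]
rect ((18.641815185546875, 4.8870086669921875), (202.36444091796875, 268.65118408203125), 89.6941146850586)
origin [ 0.64206986 -0.05602279  0.10508916] yaw -11.376743655439808
side
blue [410. 183.] 1734 [ 527.8 -335.7] [165.  111.9] 84.0 z 0.0101
black [427. 175.] 208 [ 495.8 -332.2] [70.7 21.4] 83.8
black [581. 355.] 62 [ 76.1 -41.6] [ 4.4 20. ] 60.1
black [574. 376.] 90 [74.4 -0.6] [ 7.4 52.3] 3.2
black [590. 418.] 578 [37.5 64.8] [ 22.1 101.4] 61.2
black [274. 414.] 69 [441.1 323.4] [ 1.5 63.8] 10.7
black [628. 442.] 156 [-23.3  71.6] [32.5  6.2] 14.5
red [499. 215.] 48 [ 302.1 -232.3  102.9]
red [253. 391.] 268 [471.6 331.1 100.2]
yel [486.  62.] 177 [ 551.6 -803.2  103.6]
yel [189. 365.] 253 [579.1 351.5 100.3]
grn [240. 183.] 356 [785.4 -23.9 105.3]
grn [219. 378.] 225 [525.8 341.5 100.4]
deck n [-0.492  0.098  0.865] tilt 30.100898235632563 5627 c [ 0.619  -0.0465  0.0915]
rect ((25.935043334960938, -4.774559020996094), (203.75845336914062, 259.6727294921875), 89.77122497558594)
origin [ 0.64004647 -0.0555462   0.10441798] yaw -11.279245493346405
```

Run:
```python
import cv2
a=cv2.imread('pics/scene0.png')[225:345,265:415]; b=cv2.imread('pics/side0.png')[150:290,240:390]
a=cv2.resize(a,(400,320),interpolation=cv2.INTER_CUBIC); b=cv2.resize(b,(400,373),interpolation=cv2.INTER_CUBIC)[:320]
cv2.imwrite('pics/crop0.png',cv2.hconcat([a,b]))
```

```text
(no output)
```

View pics/wrist0.png

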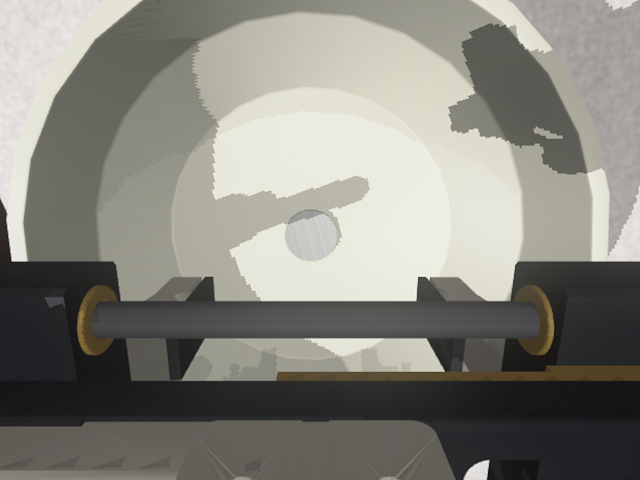

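View pics/crop0.png

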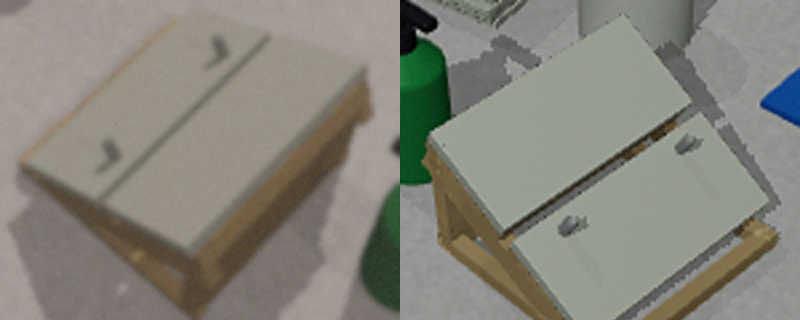

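Run:
```python
from h import *
import pickle
a=pickle.load(open('scene0.pkl','rb'));b=pickle.load(open('side0.pkl','rb'))
print('tumbler',ray(a,163,283,0).round(3),ray(b,496,250,0).round(3))
print('roll top',ray(a,331,408,.1).round(3),ray(b,329,130,.1).round(3))
print('disp',ray(a,416,330,0).round(3),ray(b,242,210,0).round(3))
print('jar',ray(a,278,200,0).round(3),ray(b,385,342,0).round(3))
print('shampoo',ray(a,287,148,0).round(3),ray(b,383,440,0).round(3))
print('soapbox',ray(a,450,200,.04).round(3),ray(b,158,306,.04).round(3))
print('green',ray(a,385,133,.1),ray(b,221,374,.1))
```

```text
tumbler [ 0.289 -0.236  0.   ] [ 0.285 -0.239  0.   ]
roll top [ 0.74 -0.29  0.1 ] [ 0.735 -0.287  0.1  ]
disp [ 0.804 -0.046  0.   ] [ 0.807 -0.039  0.   ]
jar [0.375 0.084 0.   ] [0.371 0.089 0.   ]
shampoo [0.298 0.241 0.   ] [0.288 0.249 0.   ]
soapbox [0.738 0.272 0.04 ] [0.74  0.274 0.04 ]
green [0.53029093 0.33004943 0.1       ] [0.52660174 0.33700462 0.1       ]
```

```bash
python3 -m pendant '[[[0,0,50,0,0,-10],[30,-35,90,0,0,-20],[65,-85,110,0,0,-30],[100,-135,110,0,0,-40],[140,-185,110,0,0,-50],[180,-235,110,0,0,-60],[220,-285,110,0,0,-70],[260,-335,110,0,0,-80.6],[300,-385,110,0,0,-80.6],[300,-400,110,0,0,-80.6]]]' -1
python3 - <<'E'
from h import *
import pickle
s=snap('wrist');save(s,'rack.png');pickle.dump(s,open('rack.pkl','wb'));print(get_obs()['tool_pos'],get_obs()['orientation'],get_obs()['joint_pos'])
C=cloud(s);H,S,V=cv2.split(cv2.cvtColor(s['pixels'],cv2.COLOR_RGB2HSV));Z=C[...,2]
for nm,a,b in(('red',0,6),('yel',22,32),('grn',50,80)):
    m=((H>=a)&(H<=b)&(S>120)&(V>50)&(Z>.09)&(Z<.112))
    if m.sum()>20:
        q=C[m];r=cv2.minAreaRect((q[:,:2]*1000).astype(np.float32));print(nm,m.sum(),r,np.median(q[:,2]))
E
python3 -m pendant '[[[10,-60,0,0,0,0],[20,-120,0,0,0,0],[40,-180,0,0,0,0],[60,-240,0,0,0,0],[70,-300,0,0,0,0],[70,-300,0,0,0,0],[70,-300,0,0,0,0]]]'
python3 - <<'E'
from h import *
import pickle
s=snap('wrist');save(s,'deck.png');pickle.dump(s,open('deck.pkl','wb'));print(get_obs()['tool_pos'],get_obs()['orientation'])
i=np.linalg.inv(s['P'])
x=np.array([.849,-.170,.5]);y=np.array([.197,.98,0]);O=np.array([.6075,-.049,.085])
for p in(O,O-.02*x+.062*y,O-.02*x-.062*y,O+.1*y,O-.1*y):
    c=i[:3,:3]@p+i[:3,3];print('expect px',s['fx']*c[0]/c[2]+s['cx'],s['fy']*c[1]/c[2]+s['cy'])
E
```

```text
clock: 1.4
tool_pos: [0.4806, 0.2481, 0.2997]
orientation: [-179.9, -0.0, 173.8]
force: [0.2, 0.8, 0.5]
opening: 0.0879
[0.48008652 0.24703692 0.29999052] [-1.79945812e+02 -2.71577521e-02  1.73826076e+02] [ 4.80449470e+01  4.68838234e+00 -5.74923660e+00  9.81176311e-03
 -7.96222204e+01 -5.42206311e+01]
red 385 ((473.2935485839844, 330.0711975097656), (29.771703720092773, 14.000861167907715), 11.606429100036621) 0.09968698770539047
grn 217 ((527.6651611328125, 339.75946044921875), (28.466781616210938, 11.565291404724121), 6.099086284637451) 0.10004006117771963
clock: 2.33
tool_pos: [0.5491, -0.0489, 0.2999]
orientation: [180.0, -0.0, 174.0]
force: [-0.7, 0.3, 0.0]
opening: 0.0871
[ 0.54913156 -0.04826009  0.30012243] [ 1.79981519e+02 -2.25030684e-03  1.74041832e+02]
expect px 260.41661404687665 211.40835714643987
expect px 273.6853364964249 265.1294198208634
expect px 281.60655451803154 153.37787022314455
expect px 255.2011619801268 298.4471628893594
expect px 266.288149958388 113.42040383502149
```

View pics/deck.png

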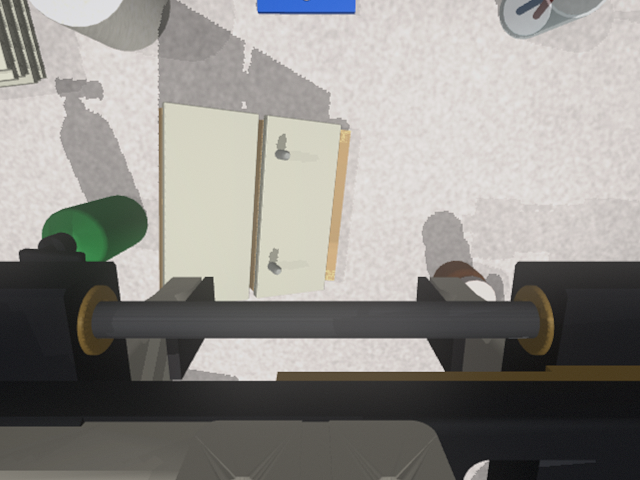

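Run:
```python
from h import *
import pickle
s=pickle.load(open('deck.pkl','rb'));C=cloud(s)
q=C[110:280,165:330].reshape(-1,3)
O=np.array([.6075,-.049,.085]);ya=np.radians(-11.35)
n=np.array([-.5*np.cos(ya),-.5*np.sin(ya),.866])
for _ in range(3):
    I=abs((q-O)@n)<.004 if _ else abs((q-O)@n)<.006
    p=q[I];c=p.mean(0);nn=np.linalg.svd(p-c,full_matrices=False)[2][2];nn*=np.sign(nn[2])
    n=nn;O=O-((O-c)@n)*n
ya=np.arctan2(-n[1],-n[0]);print('n',n,'tilt',np.degrees(np.arccos(n[2])),'yaw',np.degrees(ya))
x=np.array([np.cos(ya)*n[2],np.sin(ya)*n[2],np.hypot(n[0],n[1])]);y=np.cross(n,x)
O=O+x*(.085-O[2])/x[2]
D=(C-O)@np.c_[x,y,n]*1000
np.set_printoptions(suppress=True,precision=1)
print('O',O*1000)
for sg in(1,-1):
    m=(abs(D[...,0]+20)<14)&(abs(D[...,1]-sg*62)<14)
    t=m&(D[...,2]>12)&(D[...,2]<24); print('stud',sg,t.sum(),D[t].mean(0),D[t].min(0),D[t].max(0))
g=s['pixels'].sum(2)/3
for v in(140,170,200,230,260):
    r=s['pixels'][v,248:272].mean(1); u=np.arange(248,272); w=np.clip(r.max()-30-r,0,None); uu=(w*u).sum()/w.sum()
    d=s['P'][:3,:3]@[(uu-s['cx'])/s['fx'],(v-s['cy'])/s['fy'],1];o=s['P'][:3,3];pt=o+d*((O-o)@n)/(d@n);print(v,uu,((pt-O)@np.c_[x,y]*1000),r.astype(int))
```

```text
n [-0.48980076  0.09803976  0.86630446] tilt 29.968007055237198 yaw -11.318885797681967
O [610.1 -49.5  85. ]
stud 1 72 [-18.3  61.8  17.7] [-23.1  57.8  12. ] [-14.7  66.6  20.8]
stud -1 79 [-18.2 -61.   17.8] [-23.2 -65.3  12.5] [-14.5 -56.   21.5]
140 260.76973255055447 [  1.4 -73.7] [207 208 207 207 206 206 207 208 199 151  99 101 100 119 133 115 124 146
 184 208 208 206 207 208]
170 259.1508532423208 [  1.3 -43.4] [207 208 208 207 208 208 209 178 104 105 106 121 134 118 126 141 170 202
 209 208 207 208 208 208]
200 257.35663082437276 [  1.4 -12. ] [208 208 210 208 212 190 116 106 108 113 129 130 123 131 176 218 209 208
 209 207 208 208 209 209]
230 255.59499358151476 [ 1.5 20.6] [208 207 210 197 149 105 109 108 125 139 122 126 172 216 209 207 208 208
 209 208 207 208 208 208]
260 255.9315419065899 [-0.9 54.7] [207 209 179 104 106 107 123 135 119 124 167 210 209 209 208 207 208 208
 208 209 203 176 148 150]
```

```bash
python3 -m pendant '[[[-10,-60,-10,0,0,0],[-25,-115,-35,0,0,0],[-40,-170,-55,0,0,0],[-53,-220,-75,0,0,0],[-53,-250,-90,0,0,0],[-53,-250,-90,0,0,0],[-53,-250,-90,0,0,0]]]'
python3 - <<'E'
from h import *
import pickle
s=snap('wrist');save(s,'tmpl.png');pickle.dump(s,open('tmpl.pkl','wb'));print(get_obs()['tool_pos'],get_obs()['orientation'])
C=cloud(s);H,S,V=cv2.split(cv2.cvtColor(s['pixels'],cv2.COLOR_RGB2HSV));Z=C[...,2]
np.set_printoptions(suppress=True,precision=2)
m=(H>105)&(H<128)&(S>120)&(Z>-.01)&(Z<.03);q=C[m];r=cv2.minAreaRect((q[:,:2]*1000).astype(np.float32));print('plate',m.sum(),r,np.median(q[:,2]))
m=(V<80)&(Z>.040)&(Z<.056)&(np.hypot(C[...,0]-.497,C[...,1]+.333)<.07);q=C[m];r=cv2.minAreaRect((q[:,:2]*1000).astype(np.float32));print('handle',m.sum(),r,np.median(q[:,2]))
# holes / slot: non-blue inside plate
b=((H>105)&(H<128)&(S>120)).astype(np.uint8);cs,hi=cv2.findContours(b,cv2.RETR_CCOMP,cv2.CHAIN_APPROX_NONE)
for c,h in zip(cs,hi[0]):
    if h[3]>=0 and cv2.contourArea(c)>20:
        M=cv2.moments(c);u,v=M['m10']/M['m00'],M['m01']/M['m00'];print('hole',u,v,M['m00'],ray(s,u,v,.008)*1000)
E
```

```text
clock: 3.25
tool_pos: [0.497, -0.298, 0.2106]
orientation: [-180.0, 0.0, 174.1]
force: [0.1, -0.1, 1.4]
opening: 0.088
[ 0.49715153 -0.29786061  0.21084006] [-1.79994188e+02  6.00082332e-02  1.74116267e+02]
plate 15047 ((529.6383056640625, -336.4205627441406), (158.94656372070312, 111.43492889404297), 84.08389282226562) 0.008030699738138913
handle 384 ((497.20416259765625, -333.20159912109375), (66.98332214355469, 18.378198623657227), 84.30813598632812) 0.04751848169201661
hole 281.36143039591315 232.64623243933588 130.5 [ 534.9  -275.44    8.  ]
hole 260.5725075528701 172.7371601208459 331.0 [ 548.09 -339.18    8.  ]
hole 311.2663296659728 175.48428982059667 1681.5 [ 497.51 -331.22    8.  ]
hole 279.2497512437811 109.35024875621889 167.5 [ 521.75 -397.57    8.  ]
```

View pics/tmpl.png

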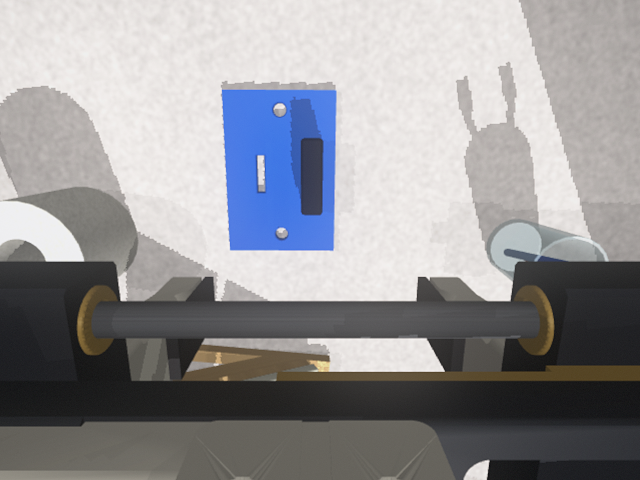

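```bash
python3 -m pendant '[[[1,-34,-40,0,0,0],[1,-34,-90,0,0,0],[1,-34,-140,0,0,0],[1,-34,-175,0,0,0],[1,-34,-194,0,0,0],[1,-34,-194,0,0,0],[1,-34,-194,0,0,0]]]'
python3 -m pendant '[[[0,0,0,0,0,0],[0,0,0,0,0,0],[0,0,0,0,0,0],[0,0,0,0,0,0]]]' 1
python3 -m pendant '[[[0,0,20,0,0,0],[0,0,50,0,0,0],[0,0,90,0,0,0],[0,0,130,0,0,0],[0,0,165,0,0,0],[0,0,165,0,0,0]]]'
python3 - <<'E'
from h import *
import pickle
np.set_printoptions(suppress=True,precision=2)
o=get_obs();print(o['tool_pos'],o['orientation'])
s=snap('wrist');save(s,'held.png');pickle.dump(s,open('held.pkl','wb'));C=cloud(s);H,S,V=cv2.split(cv2.cvtColor(s['pixels'],cv2.COLOR_RGB2HSV))
T=T_tool();L=(C-T[:3,3])@T[:3,:3]*1000
b=((H>105)&(H<128)&(S>120)).astype(np.uint8);m=(b>0)&(abs(C[...,2]-T[2,3])<.03)
q=L[m];c=q.mean(0);n=np.linalg.svd(q-c,full_matrices=False)[2][2];print('plate normal in tool',n*np.sign(n[2]),'center',c)
cs,hi=cv2.findContours(b,cv2.RETR_CCOMP,cv2.CHAIN_APPROX_NONE)
for k,h in zip(cs,hi[0]):
    if h[3]>=0 and cv2.contourArea(k)>40:
        M=cv2.moments(k);u,v=M['m10']/M['m00'],M['m01']/M['m00']
        i=np.linalg.inv(T)@s['P'];d=i[:3,:3]@[(u-s['cx'])/s['fx'],(v-s['cy'])/s['fy'],1];oo=i[:3,3]*1000;p=oo+d*((c-oo)@n)/(d@n)
        print('hole in tool',u,v,M['m00'],p)
E
```

```text
clock: 4.18
tool_pos: [0.4987, -0.3329, 0.0176]
orientation: [-180.0, 0.1, 174.1]
force: [-0.5, -0.1, -0.4]
opening: 0.0874
clock: 4.68
tool_pos: [0.4973, -0.3334, 0.0164]
orientation: [-180.0, 0.0, 174.0]
force: [-0.6, -0.5, -1.0]
opening: 0.0531
clock: 5.42
tool_pos: [0.4989, -0.3341, 0.1846]
orientation: [-179.9, 0.3, 174.0]
force: [0.4, -0.2, -0.5]
opening: 0.0009
[ 0.5  -0.33  0.18] [-179.9     0.32  174.01]<stdin>:8: RuntimeWarning: Mean of empty slice.
  ret = um.true_divide(
Traceback (most recent call last):
IndexError: index 2 is out of bounds for axis 0 with size 0
```

```bash
cat > tm.py <<'E'
from h import *
np.set_printoptions(suppress=True,precision=2)
s=snap('wrist');print(get_obs()['tool_pos'],get_obs()['opening'])
H,S,V=cv2.split(cv2.cvtColor(s['pixels'],cv2.COLOR_RGB2HSV))
b=((H>105)&(H<128)&(S>120)).astype(np.uint8);cs,hi=cv2.findContours(b,cv2.RETR_CCOMP,cv2.CHAIN_APPROX_NONE)
for c,h in zip(cs,hi[0]):
    if h[3]>=0 and cv2.contourArea(c)>40:
        M=cv2.moments(c);u,v=M['m10']/M['m00'],M['m01']/M['m00'];print('hole',u,v,M['m00'],ray(s,u,v,.008)*1000)
E
python3 -m pendant '[[[0,35,20,0,0,0],[0,35,25,0,0,0],[0,35,25,0,0,0],[0,35,25,0,0,0],[0,35,25,0,0,0],[0,35,25,0,0,0],[0,35,25,0,0,0],[0,35,25,0,0,0]]]' -1; python3 tm.py
```

```text
clock: 6.48
tool_pos: [0.4972, -0.2983, 0.2061]
orientation: [180.0, -0.0, 174.0]
force: [-0.4, -0.1, -0.0]
opening: 0.075
[ 0.5  -0.3   0.21] 0.07876271755823464
hole 281.2809706257982 234.02171136653894 130.5 [ 534.82 -275.38    8.  ]
hole 260.15817564289176 173.63706938379426 343.5 [ 548.01 -339.04    8.  ]
hole 311.49505526468874 176.3173356602676 1719.0 [ 497.34 -331.06    8.  ]
hole 278.9766081871345 109.38304093567251 171.0 [ 521.59 -397.56    8.  ]
```

The grip had closed too late, and the template is unmoved. I'll try again and allow more closing time.

```bash
python3 -m pendant '[[[0,-35,-40,0,0,0],[0,-35,-90,0,0,0],[0,-35,-140,0,0,0],[0,-35,-175,0,0,0],[0,-35,-190,0,0,0],[0,-35,-190,0,0,0],[0,-35,-190,0,0,0]]]'
python3 -m pendant '[[[0,0,0,0,0,0],[0,0,0,0,0,0],[0,0,0,0,0,0],[0,0,0,0,0,0],[0,0,0,0,0,0],[0,0,0,0,0,0],[0,0,0,0,0,0],[0,0,0,0,0,0],[0,0,0,0,0,0],[0,0,0,0,0,0]]]' 1
python3 -m pendant '[[[0,0,0,0,0,0],[0,0,0,0,0,0],[0,0,0,0,0,0]]]'
```

```text
clock: 7.4
tool_pos: [0.4985, -0.3337, 0.0178]
orientation: [-180.0, 0.1, 174.0]
force: [0.4, 0.1, 0.6]
opening: 0.0878
clock: 8.65
tool_pos: [0.4973, -0.3333, 0.0162]
orientation: [-180.0, -0.0, 174.0]
force: [-1.0, 0.2, 0.5]
opening: 0.0001
clock: 9.02
tool_pos: [0.4973, -0.3333, 0.0162]
orientation: [180.0, 0.0, 174.0]
force: [0.6, 0.1, 0.4]
opening: 0.0004
```

Run:
```python
from h import *
a=snap('wrist');b=snap('side')
A=cv2.resize(a['pixels'][0:480],(400,300));B=cv2.resize(b['pixels'][100:260,330:530],(400,320),interpolation=cv2.INTER_CUBIC)[:300]
cv2.imwrite('pics/grip.png',cv2.hconcat([A,B])[:,:,::-1]);print(get_obs())
```

```text
{'clock': 9.125, 'joint_pos': array([-1.51430387e+01,  2.28844890e+01, -2.11833348e+01,  1.71500794e-04,
       -4.59324963e+01,  9.14011260e+00]), 'qvel': array([-0.064481  ,  0.02303452, -0.07224353,  0.06047384,  0.03598775,
       -0.03697741]), 'tau': array([-1.08761687e-03, -5.44735193e+01,  2.24436808e+01,  5.33892900e+00,
        4.86975687e-02,  6.87186159e-06]), 'tool_pos': array([ 0.49725557, -0.33327108,  0.01616975]), 'orientation': array([-1.79999929e+02, -3.35580571e-04,  1.73997193e+02]), 'force': array([-0.31562107, -0.0426646 , -0.02014866]), 'moment': array([ 0.09860962, -0.02364593, -0.06071495]), 'opening': 0.0005901934247383575}
```

View pics/grip.png

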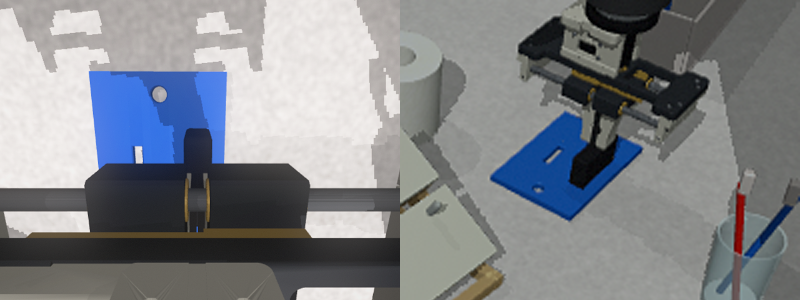

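Run:
```python
from h import *
np.set_printoptions(suppress=True,precision=1)
for n in('side','scene'):
    s=snap(n);C=cloud(s)*1000;px=s['pixels'].astype(int)
    m=(abs(C[...,0]-510)<75)&(abs(C[...,1]+330)<90)
    for lo,hi in((25,40),(40,52),(52,65),(65,80),(80,100),(100,130),(130,160),(160,190)):
        k=m&(C[...,2]>lo)&(C[...,2]<hi);q=C[k]
        if len(q): print(n,lo,len(q),'x',np.percentile(q[:,0],[2,50,98]),'y',np.percentile(q[:,1],[2,50,98]),px[k].mean(0))
```

```text
side 25 100 x [483.3 488.8 507.7] y [-363.  -311.8 -296.8] [ 9.9 10.7 13.4]
side 40 136 x [483.2 494.3 507.3] y [-362.  -313.3 -296.8] [14.8 16.3 20.6]
side 52 49 x [479.9 493.7 512.9] y [-342.2 -325.1 -307.7] [70.3 71.8 68. ]
side 65 99 x [479.8 493.9 513.4] y [-340.5 -325.1 -320.7] [87.8 89.3 83.4]
side 80 123 x [476.4 496.3 515.5] y [-338.6 -324.1 -319.9] [88.9 90.3 84.2]
side 100 132 x [461.8 503.7 581.8] y [-352.8 -311.8 -292.9] [49.9 51.5 49. ]
side 130 921 x [440.  490.4 581.7] y [-356.5 -308.2 -292.6] [44.2 43.9 38.5]
side 160 880 x [440.6 510.8 583.3] y [-364.1 -316.9 -303.7] [59.9 61.8 59.6]
scene 25 24 x [488.7 502.  503.2] y [-367.6 -364.4 -359. ] [32.2 40.  60.8]
scene 40 16 x [489.9 500.5 502.5] y [-367.6 -364.  -359.8] [33.9 38.  49.3]
scene 100 43 x [464.8 527.3 584.4] y [-379.  -369.1 -300.2] [ 95.6 100.5 122.1]
scene 130 382 x [462.6 528.4 583.1] y [-381.  -366.6 -299.8] [71.7 69.3 72. ]
scene 160 1191 x [538.9 564.4 584.2] y [-378.1 -343.8 -306.6] [60.  58.7 61.7]
```

```bash
python3 -m pendant '[[[0,0,30,0,0,0],[0,0,80,0,0,0],[0,0,80,0,0,0],[0,0,80,0,0,0]]]'
python3 - <<'E'
from h import *
np.set_printoptions(suppress=True,precision=1)
print(get_obs()['tool_pos'])
for n in('side','scene'):
    s=snap(n);C=cloud(s)*1000;px=s['pixels'].astype(int)
    m=(abs(C[...,0]-500)<30)&(abs(C[...,1]+333)<25)&(C[...,2]>52)
    for lo in range(52,180,8):
        k=m&(C[...,2]>lo)&(C[...,2]<lo+8);q=C[k]
        if len(q)>2: print(n,lo,len(q),'x',np.percentile(q[:,0],[2,50,98]),'y',np.percentile(q[:,1],[2,50,98]),px[k].mean(0))
    if n=='side': B=cv2.resize(s['pixels'][70:250,340:540],(600,540),interpolation=cv2.INTER_CUBIC);cv2.imwrite('pics/tip.png',B[:,:,::-1])
E
```

```text
clock: 9.72
tool_pos: [0.4971, -0.3331, 0.0962]
orientation: [180.0, 0.0, 174.0]
force: [-0.5, -0.4, -0.4]
opening: 0.0005
[ 0.5 -0.3  0.1]
side 52 10 x [491.  494.6 503.2] y [-354.5 -333.1 -312.5] [15.5 19.4 27.2]
side 132 18 x [480.  495.9 510.2] y [-341.6 -325.  -322.2] [77.2 78.4 73.5]
side 140 54 x [479.4 492.4 511.9] y [-341.9 -324.4 -319.7] [86.6 88.1 81.8]
side 148 58 x [479.8 495.3 513.2] y [-341.9 -323.8 -320.1] [89.3 90.7 84.6]
side 156 57 x [478.6 493.9 512.5] y [-341.3 -325.  -319.2] [84.2 85.6 79.7]
side 164 58 x [477.3 491.2 516. ] y [-340.6 -323.5 -320.4] [88.5 90.  83.7]
side 172 65 x [475.8 495.2 516.5] y [-335.2 -323.7 -319.3] [84.  85.3 79.1]
```

View pics/tip.png

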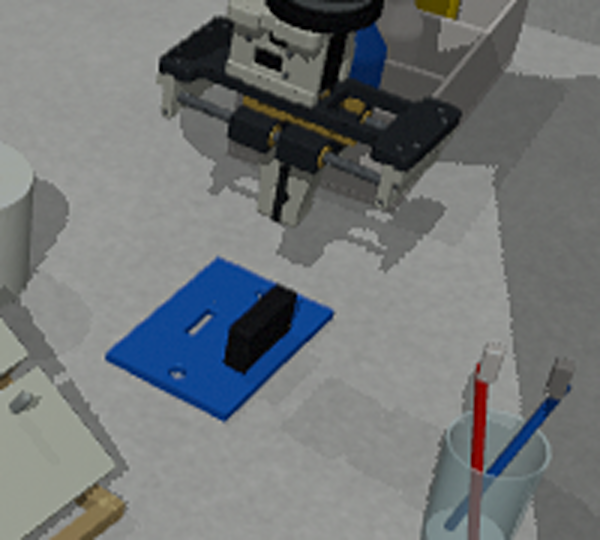

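The finger tips sit about 38 mm behind the reported TCP: they show at z≈0.134 when it reads 0.096. I'll carry that offset in every move from here. First I open, descend and grip.

```bash
python3 -m pendant '[[[0,0,0,0,0,0],[0,0,0,0,0,0],[0,0,0,0,0,0],[0,0,0,0,0,0],[0,0,0,0,0,0],[0,0,0,0,0,0],[0,0,0,0,0,0],[0,0,0,0,0,0],[0,0,0,0,0,0]]]' -1
python3 -m pendant '[[[0,0,-40,0,0,0],[0,0,-80,0,0,0],[0,0,-105,0,0,0],[0,0,-116,0,0,0],[0,0,-116,0,0,0],[0,0,-116,0,0,0]]]'
python3 -m pendant '[[[0,0,0,0,0,0],[0,0,0,0,0,0],[0,0,0,0,0,0],[0,0,0,0,0,0],[0,0,0,0,0,0],[0,0,0,0,0,0],[0,0,0,0,0,0],[0,0,0,0,0,0],[0,0,0,0,0,0],[0,0,0,0,0,0]]]' 1
```

```text
clock: 10.95
tool_pos: [0.4973, -0.3333, 0.0962]
orientation: [180.0, 0.0, 174.0]
force: [-0.1, -0.1, -0.9]
opening: 0.084
clock: 11.7
tool_pos: [0.4982, -0.3336, -0.0187]
orientation: [-180.0, 0.1, 174.0]
force: [-0.1, 0.5, 0.4]
opening: 0.088
clock: 12.95
tool_pos: [0.4972, -0.3333, -0.0199]
orientation: [180.0, -0.0, 174.0]
force: [0.2, 0.0, -0.9]
opening: 0.0198
```

```bash
python3 -m pendant '[[[0,0,10,0,0,0],[0,0,40,0,0,0],[0,0,90,0,0,0],[0,0,140,0,0,0],[0,0,180,0,0,0],[0,0,200,0,0,0],[0,0,200,0,0,0],[0,0,200,0,0,0]]]'
cat > held.py <<'E'
from h import *
import pickle,sys
np.set_printoptions(suppress=True,precision=2)
o=get_obs();print(o['tool_pos']*1000,o['orientation'],o['force'],o['opening'])
T=T_tool();s=snap('wrist');save(s,'held.png');C=cloud(s);H,S,V=cv2.split(cv2.cvtColor(s['pixels'],cv2.COLOR_RGB2HSV))
L=(C-T[:3,3])@T[:3,:3]*1000
b=((H>105)&(H<128)&(S>120)).astype(np.uint8);m=(b>0)&(abs(L[...,2]+29)<20)
q=L[m];c=np.median(q,0);q=q[abs(q-c)[:,2]<6];c=q.mean(0);n=np.linalg.svd(q-c,full_matrices=False)[2][2];print('plate normal in tool',n*np.sign(n[2]),'center',c,len(q))
cs,hi=cv2.findContours(b,cv2.RETR_CCOMP,cv2.CHAIN_APPROX_NONE)
i=np.linalg.inv(T)@s['P'];oo=i[:3,3]*1000
for k,h in zip(cs,hi[0]):
    if h[3]>=0 and cv2.contourArea(k)>40:
        M=cv2.moments(k);u,v=M['m10']/M['m00'],M['m01']/M['m00']
        d=i[:3,:3]@[(u-s['cx'])/s['fx'],(v-s['cy'])/s['fy'],1];p=oo+d*((c-oo)@n)/(d@n)
        print('hole in tool',u,v,M['m00'],p)
E
python3 held.py
```

```text
clock: 13.95
tool_pos: [0.4965, -0.3328, 0.179]
orientation: [180.0, -0.1, 174.0]
force: [-0.1, -0.1, -2.6]
opening: 0.0194
[ 496.45 -332.77  179.04] [179.95  -0.09 173.99] [-0.13 -0.06 -2.63] 0.019428418968883913
plate normal in tool [0. 0. 1.] center [-33.17 -48.9  -27.81] 36860
hole in tool 201.88505747126436 256.58829676071053 159.5 [-50.54 -16.55 -27.81]
hole in tool 241.0060893098782 152.48173207036535 739.0 [-30.95 -61.96 -27.8 ]
```

View pics/held.png

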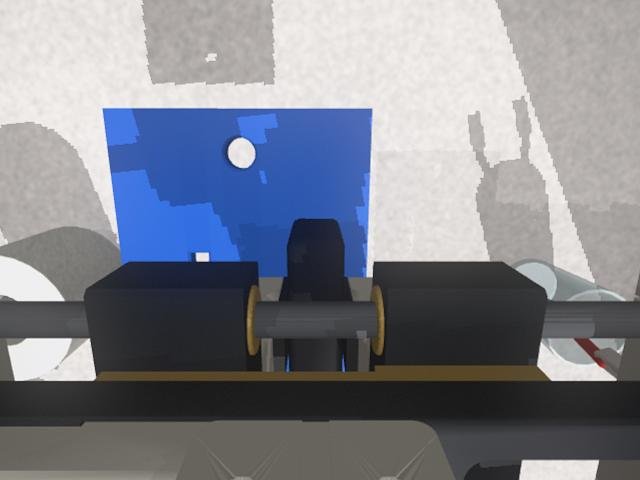

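```bash
cat > goal.py <<'E'
from h import *
import sys
np.set_printoptions(suppress=True,precision=2)
ya=np.radians(-11.3);t=np.radians(30)
x=np.array([np.cos(ya)*np.cos(t),np.sin(ya)*np.cos(t),np.sin(t)]);y=np.array([-np.sin(ya),np.cos(ya),0]);n=np.cross(x,y)
O=np.array([611.5,-49.4,85.4])
Rt=np.c_[-x,y,-n]
def rel(d):  # d: TCP in deck mm
    T=T_tool();p=O+d[0]*x+d[1]*y+d[2]*n
    print(d,'world',p,'shift',p-T[:3,3]*1000,'rotvec',np.degrees(R.from_matrix(Rt@T[:3,:3].T).as_rotvec()))
def deck(): T=T_tool(); return np.c_[x,y,n].T@(T[:3,3]*1000-O)
if __name__=='__main__':
    print('now deck',deck()); print('units x',x*10,'y',y*10,'n',n*10)
    a=[float(v) for v in sys.argv[1:]]
    for i in range(0,len(a),3): rel(a[i:i+3])
E
python3 goal.py -51.5 0 100 -51.5 0 20 -51.5 0 -20
```

```text
now deck [  -3.09 -300.45  109.48]
units x [ 8.49 -1.7   5.  ] y [1.96 9.81 0.  ] n [-4.9   0.98  8.66]
[-51.5, 0.0, 100.0] world [518.73 -30.86 146.25] shift [ 22.41 301.91 -32.42] rotvec [ -4.59 -29.79  -5.18]
[-51.5, 0.0, 20.0] world [557.96 -38.7   76.97] shift [  61.63  294.08 -101.7 ] rotvec [ -4.59 -29.79  -5.18]
[-51.5, 0.0, -20.0] world [577.57 -42.62  42.33] shift [  81.24  290.16 -136.34] rotvec [ -4.59 -29.79  -5.18]
```

```bash
python3 -m pendant '[[[0,30,0,0,-2,0],[0,80,0,-0.5,-6,-1],[5,135,0,-1.2,-10,-2],[10,190,0,-2,-15,-3],[15,245,0,-3,-20,-4],[20,290,0,-4,-26,-5],[22.4,302,-20,-4.6,-29.8,-5.2],[22.4,302,-32.4,-4.6,-29.8,-5.2],[22.4,302,-32.4,-4.6,-29.8,-5.2],[22.4,302,-32.4,-4.6,-29.8,-5.2]]]'; python3 goal.py -51.5 0 20; python3 held.py
```

```text
clock: 15.25
tool_pos: [0.5278, -0.0337, 0.1652]
orientation: [-180.0, 28.2, 168.7]
force: [0.2, -0.3, -1.7]
opening: 0.0198
now deck [-33.85  -0.98 111.69]
units x [ 8.49 -1.7   5.  ] y [1.96 9.81 0.  ] n [-4.9   0.98  8.66]
[-51.5, 0.0, 20.0] world [557.96 -38.7   76.97] shift [ 30.16  -5.03 -88.23] rotvec [-0.34 -1.79  0.01]
[527.8  -33.67 165.2 ] [-179.98   28.18  168.69] [ 0.24 -0.32 -1.68] 0.019767475811221243
plate normal in tool [0. 0. 1.] center [-33.21 -48.94 -27.88] 36926
hole in tool 202.26501035196685 256.59730848861284 161.0 [-50.37 -16.57 -27.89]
hole in tool 241.31160425335182 152.32755432269994 721.0 [-30.82 -62.01 -27.87]
```

View pics/held.png

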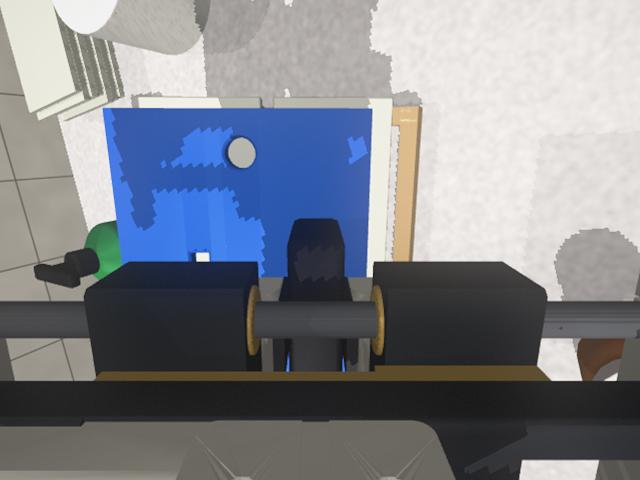

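```bash
python3 -m pendant '[[[-9,2.5,-19,-0.34,-1.8,0],[0,1,-35,-0.34,-1.8,0],[10,-1,-55,-0.34,-1.8,0],[20,-3,-72,-0.34,-1.8,0],[28,-4.5,-82,-0.34,-1.8,0],[28,-4.5,-82,-0.34,-1.8,0],[28,-4.5,-82,-0.34,-1.8,0],[28,-4.5,-82,-0.34,-1.8,0]]]'; python3 goal.py -51.5 0 20; python3 -c "
from h import *;print(get_obs()['joint_pos'].round(1))"
```

```text
clock: 16.3
tool_pos: [0.5736, -0.0389, 0.1208]
orientation: [179.6, 26.5, 168.7]
force: [-1.1, -0.6, -3.8]
opening: 0.0199
now deck [-16.3    2.88  50.28]
units x [ 8.49 -1.7   5.  ] y [1.96 9.81 0.  ] n [-4.9   0.98  8.66]
[-51.5, 0.0, 20.0] world [557.96 -38.7   76.97] shift [-15.61   0.18 -43.82] rotvec [-1.05 -3.34 -0.21]
[ 15.5  -0.4 -58.2  55.  -13.7 -78.5]
```

```bash
cat > kin.py <<'E'
import numpy as np
from scipy.optimize import least_squares
from scipy.spatial.transform import Rotation as R
lo=np.array([-176.03,-82.01,-58.28,-173.87,-174.79,-173.66]);hi=np.array([176.03,121.73,71.71,95.51,-.11,173.66])
def fk(q,p):
    # p: h,L1,a(elbow offset),L2,L3,lat,a0
    h,L1,a,L2,L3,lat,a0=p
    def r(ax,t): return R.from_euler(ax,t,degrees=True)
    B=r('z',q[0]); U=B*r('y',q[1])              # upper arm along +z of U
    F=B*r('y',q[1]-q[2])                         # forearm along +x of F
    e=np.array([0,0,h])+B.apply([a0,-lat,0])+U.apply([0,0,L1])
    w=e+F.apply([L2,0,a])
    W=F*r('x',p4s*q[3])*r('y',-q[4])*R.from_matrix([[0,0,1],[0,-1,0],[1,0,0]])*r('z',p6s*q[5]+p60) # tool z along x
    return w+W.apply([0,0,L3]),W
p4s,p6s,p60=1,-1,0
data=[([91.106,20.546,.682,0,-70.136,-16.507],[.179,.651,.19],[180,0,-105.4]),
([48.045,4.688,-5.749,0,-79.622,-54.22],[.4801,.2475,.30],[180,0,173.85]),
([-15.143,22.884,-21.183,0,-45.932,9.14],[.49726,-.33327,.01617],[180,0,174.0]),
([15.5,-.4,-58.2,55,-13.7,-78.5],[.5736,-.0389,.1208],[179.6,26.5,168.7])]
def res(p,d=data):
    o=[]
    for q,t,e in d:
        x,W=fk(np.array(q),p);o+=list((x-t)*1000)
    return o
best=None
for s4 in(1,-1):
  for s6 in(1,-1):
    for z6 in(0,90,180,-90):
        p4s,p6s,p60=s4,s6,z6
        f=sum(np.degrees((fk(np.array(q),[.3,.4,0,.4,.3,.19,0])[1].inv()*R.from_euler('xyz',e,degrees=True)).magnitude()) for q,t,e in data)
        if best is None or f<best[0]: best=(f,s4,s6,z6)
f,p4s,p6s,p60=best
sol=least_squares(res,[.4,.4,0.02,.4,.3,.19,0.0],x_scale=.1)
p=sol.x
def ik(t,Rt,q0):
    def g(q):
        x,W=fk(q,p);return np.r_[(x-t)*1000,(W.inv()*R.from_matrix(Rt)).as_rotvec()*500]
    s=least_squares(g,np.clip(q0,lo+.01,hi-.01),bounds=(lo,hi));return s.x,np.linalg.norm(g(s.x)[:3]),np.degrees(np.linalg.norm(g(s.x)[3:])/500)
if __name__=='__main__':
    np.set_printoptions(suppress=True,precision=3)
    print(best,p,np.round(res(p),1))
E
cat > reach.py <<'E'
from kin import *; import kin
np.set_printoptions(suppress=True,precision=1)
ya=np.radians(-11.3);t=np.radians(30)
x=np.array([np.cos(ya)*np.cos(t),np.sin(ya)*np.cos(t),np.sin(t)]);y=np.array([-np.sin(ya),np.cos(ya),0]);n=np.cross(x,y);O=np.array([.6115,-.0494,.0854])
G0=.057 # grasp point behind reported TCP
def try_(name,g,Rt):
    T=g+Rt[:,2]*G0
    b=None
    for q0 in([15,10,-40,0,-30,0],[15,0,-50,55,-14,-78],[-10,0,-50,80,-20,80],[-15,30,-20,0,-60,90],[15,20,-30,0,-60,-90]):
        s=ik(T,Rt,np.array(q0,float))
        if b is None or s[1]+s[2]*5<b[1]+b[2]*5:b=s
    print(name,b[0],'err mm %.1f deg %.1f'%b[1:])
for mode in('xjaw',):
    Rt=np.c_[-x,y,-n]
    try_('seat xjaw z34',O-.052*x+.034*n,Rt);try_('seat xjaw z42',O-.052*x+.042*n,Rt);try_('gauge xjaw',O+.046*n,Rt)
for k in(0,10,20,30,40):
    a=np.radians(k); zt=-(np.cos(a)*n+np.sin(a)*x)   # tool z tilted towards vertical
    for sg in(1,-1):
        yt=np.cross(zt,sg*y);Rt=np.c_[sg*y,yt,zt]
        try_(f'seat yjaw tilt{k} {sg}',O-.052*x+.034*n,Rt);try_(f'seat+80 ',O-.052*x+.114*n,Rt);try_(f' gauge ',O+.046*n,Rt);try_(f' gauge+60 ',O+.106*n,Rt)
        # pick
        yp=np.radians(-6.1);X=np.array([np.cos(yp),np.sin(yp),0]);Y=np.array([-np.sin(yp),np.cos(yp),0]);Z=np.array([0,0,1.])
        zt2=-(np.cos(a)*Z+np.sin(a)*X);Rp=np.c_[sg*Y,np.cross(zt2,sg*Y),zt2]
        try_(f' pick',np.array([.4972,-.3333,.034]),Rp)
E
python3 kin.py; python3 reach.py
```

```text
(np.float64(0.16563974188377129), -1, -1, 180) [0.249 0.441 0.047 0.325 0.398 0.172 0.154] [-19.1 -18.    8.2  -6.4  22.  -21.7  28.5  12.7  49.5  -2.4 -61.4 -36.1]
seat xjaw z34 [  23.3    7.9  -58.3   86.4  -15.5 -117.8] err mm 29.3 deg 2.7
seat xjaw z42 [  23.7    6.   -58.3   79.7  -15.9 -111.2] err mm 29.1 deg 2.6
gauge xjaw [  22.5    5.5  -57.5   85.2  -16.2 -115.1] err mm 0.0 deg 0.0
seat yjaw tilt0 1 [ 23.3   7.9 -58.3  86.4 -15.5 152.2] err mm 29.3 deg 2.7
seat+80  [  28.4  -10.7  -58.3   43.1  -26.6 -166.2] err mm 20.4 deg 1.7
 gauge  [ 22.5   5.5 -57.5  85.2 -16.2 154.9] err mm 0.0 deg 0.0
 gauge+60  [  25.2   -6.3  -55.6   48.7  -23.3 -168.9] err mm 0.0 deg 0.0
 pick [-17.1  29.5 -30.7  -0.  -29.8 -79. ] err mm 0.0 deg 0.0
seat yjaw tilt0 -1 [ 23.3   7.9 -58.3  86.4 -15.5 -27.8] err mm 29.3 deg 2.7
seat+80  [ 28.4 -10.7 -58.3  43.1 -26.6  13.8] err mm 20.4 deg 1.7
 gauge  [ 22.5   5.5 -57.5  85.2 -16.2 -25.1] err mm 0.0 deg 0.0
 gauge+60  [ 25.2  -6.3 -55.6  48.7 -23.3  11.1] err mm 0.0 deg 0.0
 pick [-17.1  29.5 -30.7  -0.  -29.8 101. ] err mm 0.0 deg 0.0
seat yjaw tilt
[... 2089 characters left out ...]
seat yjaw tilt40 1 [  11.8   25.6  -25.3   -5.2  -48.4 -109.3] err mm 0.0 deg 0.0
seat+80  [  13.4   15.4  -26.3   -4.9  -57.5 -111.7] err mm 0.0 deg 0.0
 gauge  [  10.4   26.9  -15.    -4.4  -57.5 -109. ] err mm 0.0 deg 0.0
 gauge+60  [  11.4   19.9  -15.7   -4.3  -63.7 -110.5] err mm 0.0 deg 0.0
 pick [-14.1  56.1  10.4   5.1 -84.  -84.4] err mm 0.0 deg 0.0
seat yjaw tilt40 -1 [ 11.8  25.6 -25.3  -5.2 -48.4  70.7] err mm 0.0 deg 0.0
seat+80  [ 13.4  15.4 -26.3  -4.9 -57.5  68.3] err mm 0.0 deg 0.0
 gauge  [ 10.4  26.9 -15.   -4.4 -57.5  71. ] err mm 0.0 deg 0.0
 gauge+60  [ 11.4  19.9 -15.7  -4.3 -63.7  69.5] err mm 0.0 deg 0.0
 pick [-14.1  56.1  10.4   5.1 -84.   95.6] err mm 0.0 deg 0.0
```

```bash
cat > st.py <<'E'
from h import *
import json
o=get_obs();print(json.dumps([o['joint_pos'].round(3).tolist(),o['tool_pos'].round(5).tolist(),o['orientation'].round(2).tolist()]),'mom',o['moment'].round(2),'F',o['force'].round(1),'open',o['opening'])
open('log.txt','a').write(json.dumps([o['joint_pos'].tolist(),o['tool_pos'].tolist(),o['orientation'].tolist()])+'\n')
E
cat > to.py <<'E'
from h import *
import sys
np.set_printoptions(suppress=True,precision=2)
a=[float(v) for v in sys.argv[1:]];T=T_tool()
print('shift',np.array(a[:3])-T[:3,3]*1000,'rotvec',np.degrees((R.from_euler('xyz',a[3:],degrees=True)*R.from_matrix(T[:3,:3]).inv()).as_rotvec()))
E
python3 st.py; python3 -m pendant '[[[-20,0,30,0,0,0],[-40,0,60,0,2,0],[-40,-40,60,0,6,0]]]'; python3 st.py; python3 to.py 497 -333 180 180 0 174
```

```text
[[15.472, -0.387, -58.225, 55.04, -13.724, -78.51], [0.57357, -0.03888, 0.12079], [179.57, 26.52, 168.71]] mom [ 0.48  1.79 -0.02] F [-1.1 -0.6 -3.8] open 0.019947791879134865
clock: 16.68
tool_pos: [0.534, -0.074, 0.1839]
orientation: [-179.4, 20.8, 169.7]
force: [2.2, -0.6, -1.5]
opening: 0.0199
[[21.213, -5.888, -42.296, 18.619, -37.417, -44.85], [0.53396, -0.07397, 0.18392], [-179.43, 20.79, 169.7]] mom [ 0.07  1.09 -0.06] F [ 2.2 -0.6 -1.5] open 0.019879420487395404
shift [ -36.96 -259.03   -3.92] rotvec [ 3.51 20.51  4.35]
```

```bash
python3 -m pendant '[[[-10,-50,0,1,5,1],[-20,-110,0,2,10,2],[-30,-170,0,3,16,3],[-37,-225,-4,3.5,20.5,4.3],[-37,-259,-4,3.5,20.5,4.3],[-37,-259,-4,3.5,20.5,4.3],[-37,-259,-4,3.5,20.5,4.3]]]'; python3 st.py; python3 to.py 497 -333 -19 180 0 174
```

```text
clock: 17.55
tool_pos: [0.4966, -0.3373, 0.1763]
orientation: [-179.6, -0.2, 173.5]
force: [0.3, 0.7, -2.9]
opening: 0.02
[[-15.226, 14.09, -10.528, 0.501, -65.506, 8.503], [0.49656, -0.33734, 0.17628], [-179.57, -0.19, 173.48]] mom [ 0.23 -0.03 -0.  ] F [ 0.3  0.7 -2.9] open 0.019995009124750978
shift [   0.44    4.34 -195.28] rotvec [ 0.41 -0.24  0.51]
```

```bash
python3 -m pendant '[[[0,4,-50,0.4,-0.2,0.5],[0,4,-100,0.4,-0.2,0.5],[0,4,-150,0.4,-0.2,0.5],[0,4,-180,0.4,-0.2,0.5],[0,4,-195,0.4,-0.2,0.5],[0,4,-195,0.4,-0.2,0.5]]]'; python3 st.py
python3 -m pendant '[[[0,0,0,0,0,0],[0,0,0,0,0,0],[0,0,0,0,0,0],[0,0,0,0,0,0],[0,0,0,0,0,0],[0,0,0,0,0,0],[0,0,40,0,0,0],[0,0,90,0,0,0],[0,0,140,0,0,0],[0,0,140,0,0,0]]]' -1; python3 st.py
python3 -m pendant '[[[0,35,80,0,0,0],[0,35,80,0,0,0],[0,35,80,0,0,0]]]'; python3 st.py;python3 tm.py
```

```text
clock: 18.3
tool_pos: [0.4972, -0.3333, -0.0184]
orientation: [-179.9, -0.0, 174.1]
force: [0.4, 1.1, -1.9]
opening: 0.0198
[[-15.103, 25.443, -22.866, 0.093, -41.711, 9.103], [0.49722, -0.33332, -0.01837], [-179.94, -0.03, 174.07]] mom [ 0.1 -0.   0. ] F [ 0.4  1.1 -1.9] open 0.019762543741787226
clock: 19.55
tool_pos: [0.4994, -0.3352, 0.126]
orientation: [-179.8, 0.4, 174.0]
force: [0.1, -0.5, -0.5]
opening: 0.088
[[-15.193, 16.184, -14.488, 0.136, -58.889, 9.142], [0.49943, -0.33525, 0.12603], [-179.81, 0.41, 174.02]] mom [ 0.07 -0.06 -0.01] F [ 0.1 -0.5 -0.5] open 0.08797689846369611
clock: 19.92
tool_pos: [0.4977, -0.2987, 0.203]
orientation: [-179.9, 0.2, 174.0]
force: [0.7, -0.3, -0.6]
opening: 0.0875
[[-11.632, 11.104, -10.657, 0.067, -68.07, 5.649], [0.49771, -0.29874, 0.20303], [-179.92, 0.16, 174.04]] mom [ 0.06 -0.08 -0.  ] F [ 0.7 -0.3 -0.6] open 0.08746446795260969
[ 0.5 -0.3  0.2] 0.08795798863876086
hole 281.8968553459119 235.16729559748427 132.5 [ 534.97 -275.52    8.  ]
hole 260.39784946236557 174.2023460410557 341.0 [ 548.46 -339.35    8.  ]
hole 312.00563818411587 177.6262272771459 1714.5 [ 497.94 -330.73    8.  ]
hole 279.07439613526566 109.82995169082125 172.5 [ 522.4  -397.63    8.  ]
```

```bash
python3 - <<'E'
import re
s=open('kin.py').read()
s=s.replace("h,L1,a,L2,L3,lat,a0=p","h,L1,a,L2,L3,lat,a0,b=p").replace("U.apply([0,0,L1])","U.apply([b,0,L1])").replace("[.3,.4,0,.4,.3,.19,0]","[.3,.4,0,.4,.3,.19,0,0]")
s=s.replace("def res(","import json\ndata=data[:3]+[json.loads(l) for l in open('log.txt')]\ndef res(",1)
s=s.replace("[.4,.4,0.02,.4,.3,.19,0.0]","[.4,.4,0.02,.4,.3,.19,0.0,0.0]")
open('kin.py','w').write(s)
E
python3 kin.py
```

```text
(np.float64(0.06824035460380466), -1, -1, 180) [ 0.18   0.425  0.075  0.317  0.31   0.186 -0.03   0.181] [ -4.7 -35.4 -21.8  -0.7   7.2  -4.   15.8   1.5   9.4 -21.3 -63.9 -19.5
  19.5  24.6  20.7   1.6   6.2  -1.   16.8   1.4   8.5   6.9   4.1   5.5
   5.8   4.7   2.2]
```

```bash
python3 - <<'E'
s=open('kin.py').read()
s=s.replace("a0,b=p","a0,b,c,e,f,g=p").replace("return w+W.apply([0,0,L3]),W","X=F*r('x',p4s*q[3]);Y=X*r('y',-q[4]);return w+X.apply([0,c,e])+Y.apply([f,0,g])+W.apply([0,0,L3*0]),W")
s=s.replace(".19,0,0]",".19,0,0,0,0,.3,0]").replace(".19,0.0,0.0]",".1,0.0,0.0,.09,0,.3,0]").replace("x_scale=.1","x_scale=.1,loss='soft_l1'")
open('kin.py','w').write(s)
E
python3 kin.py
```

```text
Traceback (most recent call last):
  File "kin.py", line 32, in <module>
    f=sum(np.degrees((fk(np.array(q),[.3,.4,0,.4,.3,.19,0,0,0,0,.3,0])[1].inv()*R.from_euler('xyz',e,degrees=True)).magnitude()) for q,t,e in data)
  File "kin.py", line 32, in <genexpr>
    f=sum(np.degrees((fk(np.array(q),[.3,.4,0,.4,.3,.19,0,0,0,0,.3,0])[1].inv()*R.from_euler('xyz',e,degrees=True)).magnitude()) for q,t,e in data)
                      ~~^^^^^^^^^^^^^^^^^^^^^^^^^^^^^^^^^^^^^^^^^^^^^^
  File "kin.py", line 14, in fk
    X=F*r('x',p4s*q[3]);Y=X*r('y',-q[4]);return w+X.apply([0,c,e])+Y.apply([f,0,g])+W.apply([0,0,L3*0]),W
                                                  ~~~~~~~^^^^^^^^^
  File "scipy/spatial/transform/_rotation.pyx", line 2578, in scipy.spatial.transform._rotation.Rotation.apply
ValueError: setting an array element with a sequence. The requested array has an inhomogeneous shape after 1 dimensions. The detected shape was (3,) + inhomogeneous part.
```

```bash
sed -i 's/b,c,e,f,g=p/b,c,ee,f,g=p/; s/apply(\[0,c,e\])/apply([0,c,ee])/' kin.py; python3 kin.py
```

```text
(np.float64(0.06824035460380466), -1, -1, 180) [ 0.2    0.602 -0.003  0.464  0.103 -0.     0.001  0.001 -0.192  0.002
  0.415 -0.002] [ 0.2 -0.   0.   0.  -0.2  0.  -0.   0.1  0.  -0.  -0.   0.1  0.   0.
 -0.1  0.1  0.  -0.  -0.   0.1 -0.   0.1  0.  -0.   0.1  0.   0. ]
```

```bash
cat > reach.py <<'E'
from kin import *
np.set_printoptions(suppress=True,precision=1)
ya=np.radians(-11.3);t=np.radians(30)
x=np.array([np.cos(ya)*np.cos(t),np.sin(ya)*np.cos(t),np.sin(t)]);y=np.array([-np.sin(ya),np.cos(ya),0]);n=np.cross(x,y);O=np.array([.6115,-.0494,.0854])
G0=.057
Q0=([15,10,-40,0,-30,0],[15,0,-50,55,-14,-78],[-10,0,-50,80,-20,80],[-15,30,-20,0,-60,90],[15,20,-30,0,-60,-90],[40,0,-30,-90,-20,0],[-30,0,-30,-150,-30,90])
def best(T,Rt):
    b=None
    for q0 in Q0:
        s=ik(T,Rt,np.array(q0,float))
        if b is None or s[1]+s[2]*5<b[1]+b[2]*5-.1:b=s
    return b
def try_(name,g,Rt):
    b=best(g+Rt[:,2]*G0,Rt);print(name,b[0],'err mm %.1f deg %.1f'%b[1:])
if __name__=='__main__':
    for k in(-20,-10,0,10,20,30):
        a=np.radians(k);zt=-(np.cos(a)*n+np.sin(a)*y);Rt=np.c_[-x,np.cross(zt,-x),zt]
        try_(f'xjaw roll{k} seat',O-.052*x+.036*n,Rt);try_(' seat+50',O-.052*x+.086*n,Rt);try_(' gauge',O+.046*n,Rt);try_(' gauge+50',O+.096*n,Rt)
    for k in(10,20,30):
        a=np.radians(k); zt=-(np.cos(a)*n+np.sin(a)*x);sg=-1
        Rt=np.c_[sg*y,np.cross(zt,sg*y),zt]
        try_(f'yjaw tilt{k} seat',O-.052*x+.034*n,Rt);try_(' seat+80 ',O-.052*x+.114*n,Rt);try_(f' gauge ',O+.046*n,Rt)
        yp=np.radians(-6);X=np.array([np.cos(yp),np.sin(yp),0]);Y=np.array([-np.sin(yp),np.cos(yp),0]);Z=np.array([0,0,1.])
        zt2=-(np.cos(a)*Z+np.sin(a)*X);Rp=np.c_[sg*Y,np.cross(zt2,sg*Y),zt2]
        try_(f' pick',np.array([.4972,-.3333,.034]),Rp);try_(f' pick+150',np.array([.4972,-.3333,.184]),Rp)
        print('euler seat',R.from_matrix(Rt).as_euler('xyz',degrees=True),'pick',R.from_matrix(Rp).as_euler('xyz',degrees=True))
E
python3 reach.py
```

```text
xjaw roll-20 seat [  2.6   9.7 -32.9 -43.  -18.8  29.1] err mm 0.0 deg 0.0
 seat+50 [  7.5   2.5 -37.2 -32.3 -18.8  14.4] err mm 0.0 deg 0.0
 gauge [  3.6   9.3 -29.3 -35.2 -21.4  20.2] err mm 0.0 deg 0.0
 gauge+50 [  6.7   2.9 -32.4 -27.5 -22.9   9.8] err mm 0.0 deg 0.0
xjaw roll-10 seat [ 14.6   9.2 -49.4  -0.4  -0.1 -21.8] err mm 13.9 deg 3.4
 seat+50 [ 14.3   0.  -58.3  29.6  -2.  -51.6] err mm 14.6 deg 2.6
 gauge [ 12.8   7.5 -50.3  20.9  -1.6 -41.6] err mm 9.0 deg 2.0
 gauge+50 [  9.1   0.4 -58.3  47.6  -0.2 -65.2] err mm 3.0 deg 0.5
xjaw roll0 seat [ -20.8   11.5  -46.2 -165.9   -0.1  173.7] err mm 29.5 deg 5.4
 seat+50 [ 15.9   0.1 -58.3  53.2 -13.8 -77.2] err mm 32.1 deg 4.4
 gauge [  -3.3    5.6  -58.1   95.5   -4.3 -102.6] err mm 21.4 deg 3.1
 gauge+50 [  9.7   0.7 -58.3  67.  -10.7 -85.2] err mm 11.8 deg 1.6
xjaw roll10 seat [ -24.8   10.1  -46.5 -162.5   -0.1  173.7] err mm 19.6 deg 3.8
 seat+50 [ 21.    3.3 -58.3  64.6 -25.6 -94.4] err mm 31.9 deg 3.8
 gauge [   4.6    8.5  -58.3   95.5  -17.8 -110.7] err mm 11.0 deg 1.5
 gauge+50 [ 15.    3.  -58.3  74.1 -22.7 -97.6] e
[... 1085 characters left out ...]
 [ 22.7   4.3 -37.7   8.7 -40.   49.8] err mm 0.0 deg 0.0
 gauge  [ 17.5  13.9 -30.6   8.  -37.   55.2] err mm 0.0 deg 0.0
 pick [-13.5  35.3  -9.6   2.8 -65.   95.9] err mm 0.0 deg 0.0
 pick+150 [-13.5  26.9  -1.9   2.6 -81.   96.7] err mm 0.0 deg 0.0
euler seat [-170.     0.  -101.3] pick [160.   0. -96.]
yjaw tilt30 seat [ 16.5  18.1 -26.4   0.  -45.6  62.2] err mm 0.0 deg 0.0
 seat+80  [ 18.7   9.8 -26.7  -0.  -53.4  60. ] err mm 0.0 deg 0.0
 gauge  [ 14.6  18.8 -19.3   0.  -52.   64.1] err mm 0.0 deg 0.0
 pick [-13.   40.8  -2.8   3.6 -76.2  95.2] err mm 0.0 deg 0.0
 pick+150 [-13.   32.7   4.    3.5 -91.1  96.1] err mm 0.0 deg 0.0
euler seat [-180.     0.  -101.3] pick [150.   0. -96.]
```

```bash
cat > r2.py <<'E'
from reach import *
from h import get_obs
def ori(x,y,n,k): a=np.radians(k);zt=-(np.cos(a)*n+np.sin(a)*y);return np.c_[-x,np.cross(zt,-x),zt]
def flat(yaw): c,s=np.cos(np.radians(yaw)),np.sin(np.radians(yaw));return np.array([c,s,0]),np.array([-s,c,0]),np.array([0,0,1.])
if __name__=='__main__':
    rn=get_obs()
    for k in(-20,-25):
        Rt=ori(x,y,n,k)
        try_('seat',O-.052*x+.036*n,Rt);try_('+80',O-.052*x+.116*n,Rt);try_('+120',O-.052*x+.156*n,Rt);try_('gauge',O+.05*n,Rt);try_('+80',O+.13*n,Rt)
        print(R.from_matrix(Rt).as_euler('xyz',degrees=True))
        P=ori(*flat(-6),k);g=np.array([.4972,-.3333,.036]);try_('pick',g,P);try_('+150',g+[0,0,.15],P);print(R.from_matrix(P).as_euler('xyz',degrees=True),'TCP pick',(g+P[:,2]*G0)*1000)
        for yw in(-79.3,100.7):
            P=ori(*flat(yw),k);g=np.array([.527,.3398,.09]);try_('rack',g,P);try_('+150',g+[0,0,.1],P);print(R.from_matrix(P).as_euler('xyz',degrees=True))
E
python3 r2.py
```

```text
seat [  2.6   9.7 -32.9 -43.  -18.8  29.1] err mm 0.0 deg 0.0
+80 [ 10.5  -2.1 -39.8 -25.5 -19.4   5.3] err mm 0.0 deg 0.0
+120 [ 14.3  -8.2 -42.7 -16.9 -21.3  -6.3] err mm 0.0 deg 0.0
gauge [  3.8   8.8 -29.6 -34.6 -21.4  19.4] err mm 0.0 deg 0.0
+80 [  8.8  -1.6 -34.  -22.5 -24.7   3. ] err mm 0.0 deg 0.0
[160.   30.  168.7]
pick [-27.6  31.7  -6.1 -21.2 -61.6  33.3] err mm 0.0 deg 0.0
+150 [-27.4  22.8   0.8 -19.1 -76.4  27.3] err mm 0.0 deg 0.0
[160.   0. 174.] TCP pick [ 499.2 -313.9  -17.6]
rack [  52.7   16.   -46.1   44.9  -18.2 -173.7] err mm 3.3 deg 0.6
+150 [  57.4    9.3  -35.5   26.4  -34.  -157.3] err mm 0.0 deg 0.0
[160.    0.  100.7]
rack [ 44.   34.3   3.3 -11.1 -76.2  61. ] err mm 0.0 deg 0.0
+150 [ 44.   29.5   8.9 -10.8 -86.4  59. ] err mm 0.0 deg 0.0
[160.    0.  -79.3]
seat [ -6.1  11.5 -28.7 -53.3 -28.2  44.9] err mm 0.0 deg 0.0
+80 [ -0.4   0.3 -32.7 -41.6 -29.8  27.6] err mm 0.0 deg 0.0
+120 [  2.8  -5.4 -34.5 -35.3 -31.2  18.5] err mm 0.0 deg 0.0
gauge [ -3.9  10.5 -24.8 -46.  -30.1  35. ] err mm 0.0 deg 0.0
+80 [  0.2   0.5 -28.  -36.5 -33.   21.4] err mm 0.0 deg 0.0
[155.   30.  168.7]
pick [-30.3  33.7  -2.6 -24.8 -66.6  36.9] err mm 0.0 deg 0.0
+150 [-30.1  24.8   4.  -23.  -80.7  30.2] err mm 0.0 deg 0.0
[155.   0. 174.] TCP pick [ 499.7 -309.3  -15.7]
rack [ 37.4  14.3 -54.6  95.5 -11.  149.8] err mm 2.9 deg 0.5
+150 [  56.4    7.5  -43.7   41.9  -27.  -171.5] err mm 0.0 deg 0.0
[155.    0.  100.7]
rack [ 42.6  37.1   7.8 -13.  -82.5  62.3] err mm 0.0 deg 0.0
+150 [ 42.6  32.4  13.2 -12.9 -92.3  60. ] err mm 0.0 deg 0.0
[155.    0.  -79.3]
```

```bash
python3 to.py 499.7 -309.3 120 155 0 174; python3 to.py 499.7 -309.3 -16 155 0 174
```

```text
shift [  2.85 -10.65 -81.32] rotvec [24.9  -2.6  -0.01]
shift [   2.85  -10.65 -217.32] rotvec [24.9  -2.6  -0.01]
```

```bash
python3 -m pendant '[[[1,-3,-10,8,-0.9,0],[2,-6,-30,17,-1.8,0],[2.8,-10.6,-55,24.9,-2.6,0],[2.8,-10.6,-105,24.9,-2.6,0],[2.8,-10.6,-150,24.9,-2.6,0],[2.8,-10.6,-190,24.9,-2.6,0],[2.8,-10.6,-210,24.9,-2.6,0],[2.8,-10.6,-217,24.9,-2.6,0],[2.8,-10.6,-217,24.9,-2.6,0]]]'; python3 st.py; python3 to.py 499.7 -309.3 -16 155 0 174
```

```text
clock: 21.1
tool_pos: [0.4998, -0.3099, -0.0154]
orientation: [155.0, -0.0, 174.0]
force: [0.4, 0.2, -0.6]
opening: 0.0877
[[-30.343, 33.716, -2.547, -24.726, -66.714, 36.851], [0.49977, -0.30992, -0.0154], [155.03, -0.05, 174.01]] mom [-1.31  0.1  -0.02] F [ 0.4  0.2 -0.6] open 0.08772416102694496
shift [-0.07  0.62 -0.6 ] rotvec [ 0.03 -0.05 -0.01]
```

Joint prediction matches. Now I grip and lift.

```bash
python3 -m pendant '[[[0,0,0,0,0,0],[0,0,0,0,0,0],[0,0,0,0,0,0],[0,0,0,0,0,0],[0,0,0,0,0,0],[0,0,0,0,0,0],[0,0,0,0,0,0],[0,0,0,0,0,0],[0,0,0,0,0,0],[0,0,0,0,0,0]]]' 1
python3 -m pendant '[[[0,0,10,0,0,0],[0,0,40,0,0,0],[0,0,90,0,0,0],[0,0,140,0,0,0],[0,0,180,0,0,0],[0,0,180,0,0,0],[0,0,180,0,0,0]]]'
python3 st.py; sed -i 's/abs(L\[...,2\]+29)<20/(abs(L[...,2]+29)<45)/; s/\[:,2\]<6/[:,2]<60/' held.py; python3 held.py
cat >> goal.py <<'E'
E
sed -i 's/^Rt=.*/from r2 import ori\nRt=ori(x,y,n,-25)/' goal.py; python3 goal.py
```

```text
clock: 22.35
tool_pos: [0.4995, -0.3096, -0.0158]
orientation: [155.0, -0.1, 174.0]
force: [0.4, -0.3, -0.1]
opening: 0.02
clock: 23.22
tool_pos: [0.4991, -0.3091, 0.164]
orientation: [155.0, -0.1, 174.0]
force: [-0.0, -0.0, -3.7]
opening: 0.02
[[-30.112, 23.46, 5.86, -22.815, -83.791, 28.884], [0.49907, -0.30913, 0.16405], [154.98, -0.08, 174.0]] mom [-1.68  0.22 -0.01] F [-0.  -0.  -3.7] open 0.019964949956771172
[ 499.07 -309.13  164.05] [154.98  -0.08 174.  ] [-0.02 -0.03 -3.7 ] 0.019964949956771172
plate normal in tool [ 0.01 -0.4   0.92] center [-32.71 -57.1  -52.95] 53902
hole in tool 196.12534059945503 248.5603996366939 367.0 [-49.72 -22.95 -37.88]
hole in tool 223.6649395509499 131.93415371329877 772.0 [-30.85 -69.53 -58.39]
now deck [ -12.7 -276.6   97.3]
units x [ 8.5 -1.7  5. ] y [2.  9.8 0. ] n [-4.9  1.   8.7]
```

```bash
python3 goal.py -50.9 25.1 104 -50.9 25.1 12
```

```text
now deck [ -12.7 -276.6   97.3]
units x [ 8.5 -1.7  5. ] y [2.  9.8 0. ] n [-4.9  1.   8.7]
[-50.9, 25.1, 104.0] world [522.2  -6.  150. ] shift [ 23.4 303.  -13.3] rotvec [ -4.6 -29.8  -5.2]
[-50.9, 25.1, 12.0] world [567.3 -15.   70.3] shift [ 68.5 294.  -92.9] rotvec [ -4.6 -29.8  -5.2]
```

```bash
python3 -m pendant '[[[0,30,10,0,-2,0],[0,80,20,-0.5,-6,-1],[5,135,20,-1.2,-10,-2],[10,190,20,-2,-15,-3],[15,245,15,-3,-20,-4],[20,290,0,-4,-26,-5],[23.4,303,-13,-4.6,-29.8,-5.2],[23.4,303,-13.3,-4.6,-29.8,-5.2],[23.4,303,-13.3,-4.6,-29.8,-5.2],[23.4,303,-13.3,-4.6,-29.8,-5.2]]]'; python3 st.py; python3 goal.py -50.9 25.1 104 -50.9 25.1 12
```

```text
clock: 24.52
tool_pos: [0.5237, -0.0075, 0.1512]
orientation: [155.1, 30.0, 168.7]
force: [0.2, 0.2, -2.2]
opening: 0.0198
[[2.97, -5.223, -34.272, -34.999, -31.022, 18.021], [0.52372, -0.00748, 0.15122], [155.11, 30.05, 168.66]] mom [-1.26  2.18 -0.02] F [ 0.2  0.2 -2.2] open 0.019813685908994693
now deck [-48.7  23.9 104.1]
units x [ 8.5 -1.7  5. ] y [2.  9.8 0. ] n [-4.9  1.   8.7]
[-50.9, 25.1, 104.0] world [522.2  -6.  150. ] shift [-1.5  1.5 -1.2] rotvec [0.1 0.  0.1]
[-50.9, 25.1, 12.0] world [567.3 -15.   70.3] shift [ 43.6  -7.5 -80.9] rotvec [0.1 0.  0.1]
```

```bash
python3 -m pendant '[[[20,-4,-36,0,0,0],[38,-7.5,-67,0,0,0],[45.1,-9,-79.7,0,0,0],[45.1,-9,-79.7,0,0,0],[45.1,-9,-79.7,0,0,0],[45.1,-9,-79.7,0,0,0]]]'; python3 st.py; python3 goal.py -50.9 25.1 12; python3 held.py
python3 - <<'E'
from h import *
a=snap('wrist')['pixels'];b=snap('side')['pixels'];c=snap('scene')['pixels']
A=cv2.resize(a[70:270,90:390],(450,300),interpolation=cv2.INTER_CUBIC)
B=cv2.resize(b[130:280,230:400],(340,300),interpolation=cv2.INTER_CUBIC)
D=cv2.resize(c[215:340,255:420],(396,300),interpolation=cv2.INTER_CUBIC)
W=np.zeros((600,800,3),np.uint8);W[:300,:450]=A;W[:300,450:790]=B;W[300:,:396]=D
# zoom on hole
W[300:600,400:800]=cv2.resize(a[90:180,170:290],(400,300),interpolation=cv2.INTER_CUBIC)
cv2.imwrite('pics/above.png',W[:,:,::-1])
E
```

```text
clock: 25.28
tool_pos: [0.5682, -0.0157, 0.0724]
orientation: [155.1, 30.2, 168.7]
force: [-0.4, 0.2, -2.9]
opening: 0.0197
[[-3.931, 7.601, -30.034, -49.055, -28.425, 38.575], [0.5682, -0.01568, 0.07236], [155.08, 30.17, 168.71]] mom [-1.27  2.15 -0.04] F [-0.4  0.2 -2.9] open 0.01965394389263562
now deck [-49.   24.6  13.2]
units x [ 8.5 -1.7  5. ] y [2.  9.8 0. ] n [-4.9  1.   8.7]
[-50.9, 25.1, 12.0] world [567.3 -15.   70.3] shift [-0.9  0.7 -2. ] rotvec [0.1 0.2 0. ]
[568.2  -15.68  72.36] [155.08  30.17 168.71] [-0.36  0.15 -2.91] 0.01965394389263562
plate normal in tool [ 0.01 -0.39  0.92] center [-32.42 -56.94 -53.14] 54353
hole in tool 196.15977961432506 248.5472910927456 363.0 [-49.6  -23.09 -38.34]
hole in tool 224.00022629554198 132.11043222448518 736.5 [-30.73 -69.47 -58.54]
```

View pics/above.png

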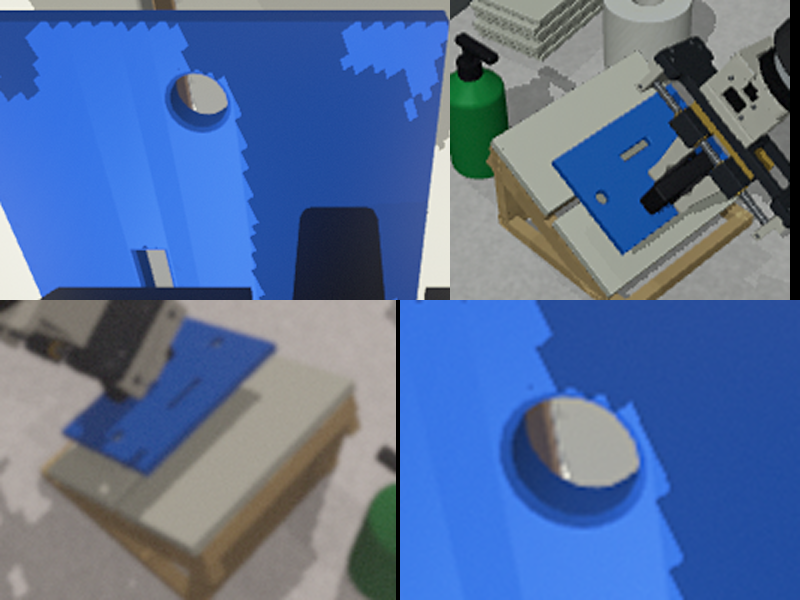

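```bash
python3 -m pendant '[[[2.1,-1.7,-5.2,0,0,0],[2.1,-1.7,-5.2,0,0,0],[2.1,-1.7,-5.2,0,0,0],[2.1,-1.7,-5.2,0,0,0]]]'; python3 goal.py -51.4 23.8 6.3
```

```text
clock: 25.98
tool_pos: [0.5701, -0.0174, 0.066]
orientation: [155.1, 30.1, 168.7]
force: [0.0, -0.3, -2.4]
opening: 0.02
now deck [-50.3  23.3   6.7]
units x [ 8.5 -1.7  5. ] y [2.  9.8 0. ] n [-4.9  1.   8.7]
[-51.4, 23.8, 6.3] world [569.4 -16.7  65.2] shift [-0.6  0.6 -0.8] rotvec [0.1 0.1 0. ]
```

```bash
python3 -m pendant '[[[1.5,0,-3,0,0,0],[3,-0.4,-6,0,0,0],[4.6,-0.7,-9,0,0,0],[4.6,-0.7,-9,0,0,0],[4.6,-0.7,-9,0,0,0],[4.6,-0.7,-9,0,0,0]]]'; python3 st.py; python3 goal.py -51.4 23.8 -3.7
```

```text
clock: 26.72
tool_pos: [0.5744, -0.018, 0.0569]
orientation: [155.1, 30.0, 168.7]
force: [-2.2, 0.3, -3.1]
opening: 0.0202
[[-5.209, 9.899, -29.282, -51.491, -28.283, 42.229], [0.57437, -0.01798, 0.05686], [155.08, 30.05, 168.7]] mom [-1.25  2.91  0.11] F [-2.2  0.3 -3.1] open 0.020230513726345156
now deck [-51.1  23.5  -3.4]
units x [ 8.5 -1.7  5. ] y [2.  9.8 0. ] n [-4.9  1.   8.7]
[-51.4, 23.8, -3.7] world [574.3 -17.7  56.5] shift [-0.   0.3 -0.4] rotvec [0.1 0.  0. ]
```

```bash
python3 -m pendant '[[[1,-0.2,-3,0,0,0],[2.2,-0.3,-5.5,0,0,0],[3.5,-0.6,-8,0,0,0],[4.3,-0.8,-9,0,0,0],[4.3,-0.8,-9,0,0,0],[4.3,-0.8,-9,0,0,0]]]'; python3 st.py; python3 goal.py -52 23.8 -13.7
```

```text
clock: 27.48
tool_pos: [0.5791, -0.0189, 0.0481]
orientation: [155.1, 30.1, 168.7]
force: [0.3, -0.8, -3.1]
opening: 0.0196
[[-5.869, 11.258, -28.785, -52.964, -28.125, 44.385], [0.57908, -0.01889, 0.04812], [155.09, 30.09, 168.7]] mom [-1.25  2.4   0.01] F [ 0.3 -0.8 -3.1] open 0.0196209584859889
now deck [-51.4  23.6 -13.4]
units x [ 8.5 -1.7  5. ] y [2.  9.8 0. ] n [-4.9  1.   8.7]
[-52.0, 23.8, -13.7] world [578.7 -18.6  47.5] shift [-0.4  0.3 -0.6] rotvec [0.1 0.1 0. ]
```

```bash
python3 -m pendant '[[[0.3,0,-1.2,0,0,0],[0.8,-0.1,-2.1,0,0,0],[1.3,-0.2,-3,0,0,0],[1.7,-0.3,-3.6,0,0,0],[1.7,-0.3,-3.6,0,0,0],[1.7,-0.3,-3.6,0,0,0]]]'; python3 st.py; python3 goal.py
```

```text
clock: 28.22
tool_pos: [0.5802, -0.0189, 0.0459]
orientation: [155.0, 30.1, 168.8]
force: [-14.4, -1.8, 18.4]
opening: 0.02
[[-6.161, 11.626, -28.624, -53.509, -28.218, 45.241], [0.58019, -0.0189, 0.04593], [155.03, 30.15, 168.76]] mom [0.44 2.49 1.18] F [-14.4  -1.8  18.4] open 0.019964421725016213
now deck [-51.5  23.8 -15.8]
units x [ 8.5 -1.7  5. ] y [2.  9.8 0. ] n [-4.9  1.   8.7]
```

```bash
python3 -m pendant '[[[-0.5,0,0.9,0,0,0],[-0.5,0,0.9,0,0,0],[-0.5,0,0.9,0,0,0],[-0.5,0,0.9,0,0,0],[-0.5,0,0.9,0,0,0],[-0.5,0,0.9,0,0,0],[-16,-10,24,0,0,0],[-32,-20,48,0,0,0],[-53,-32,79,0,0,0],[-53,-32,79,0,0,0]]]' -1; python3 st.py
python3 - <<'E'
from h import *
from goal import x,y,n,O
np.set_printoptions(suppress=True,precision=2)
for nm in('side','wrist','scene'):
    s=snap(nm);C=cloud(s);H,S,V=cv2.split(cv2.cvtColor(s['pixels'],cv2.COLOR_RGB2HSV));D=(C*1000-O)@np.c_[x,y,n]
    m=(H>105)&(H<128)&(S>120)&(abs(D[...,2]-8)<15)&(abs(D[...,0])<110)&(abs(D[...,1])<120)
    if m.sum()<200: continue
    q=D[m];c=np.median(q,0);q=q[abs(q[:,2]-c[2])<4]
    A=np.c_[q[:,:2],np.ones(len(q))];k=np.linalg.lstsq(A,q[:,2],rcond=None)[0];r=cv2.minAreaRect(q[:,:2].astype(np.float32))
    print(nm,len(q),'rect',r,'slope deg',np.degrees(k[:2]),'z at centre',k@[-20,0,1])
    t=(abs(D[...,0])<90)&(abs(D[...,1])<98)&(V>110)&(S<60)&(abs(D[...,2])<5)
    print('  tile z',np.median(D[t][:,2]),t.sum())
    if nm=='side': B=s['pixels'][130:280,240:400]
    if nm=='wrist': A_=s['pixels']
W=cv2.hconcat([cv2.resize(B,(400,375),interpolation=cv2.INTER_CUBIC),cv2.resize(A_,(400,375))]);cv2.imwrite('pics/seated.png',W[:,:,::-1])
E
```

```text
clock: 29.48
tool_pos: [0.528, -0.0518, 0.1262]
orientation: [155.1, 30.4, 168.7]
force: [0.9, 1.0, -0.7]
opening: 0.087
[[-8.082, -0.045, -30.903, -42.863, -35.446, 34.069], [0.52801, -0.05184, 0.1262], [155.11, 30.35, 168.7]] mom [-0.95  1.68  0.07] F [ 0.9  1.  -0.7] open 0.08702590595557261
side 3186 rect ((-19.218074798583984, -0.9061279296875), (109.7735366821289, 163.4425048828125), 0.018589375540614128) slope deg [ 0.03 -0.1 ] z at centre 9.823397362031736
  tile z 1.7841263820796556 3351
wrist 26690 rect ((-19.60976791381836, -0.45655059814453125), (110.15086364746094, 159.56260681152344), 0.11348690092563629) slope deg [-0.03  0.04] z at centre 8.213815968033742
  tile z 0.2335343333595802 27943
scene 2177 rect ((-18.336109161376953, -0.35744476318359375), (109.04107666015625, 160.34608459472656), 0.1315961480140686) slope deg [-0.26 -0.08] z at centre 9.558852780983564
  tile z 1.555382890583803 2552
```

View pics/seated.png

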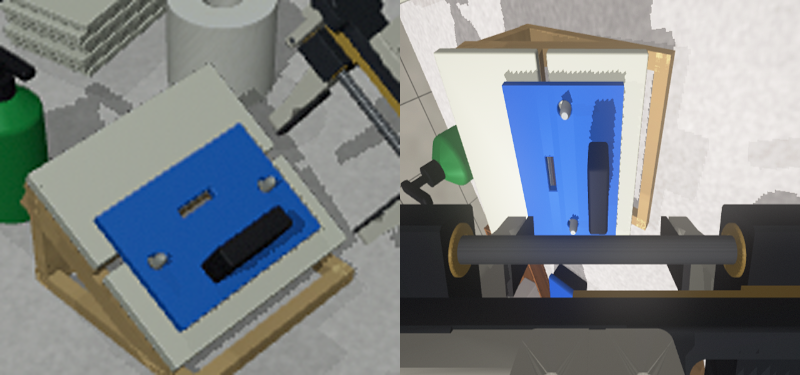

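```bash
cat > path.py <<'E'
from reach import *; from h import T_tool
import sys
a=[float(v) for v in sys.argv[1:7]];N=int(sys.argv[7]);T=T_tool();rv=(R.from_euler('xyz',a[3:],degrees=True)*R.from_matrix(T[:3,:3]).inv()).as_rotvec();d=np.array(a[:3])/1000-T[:3,3]
print('shift',d*1000,'rotvec',np.degrees(rv),np.degrees(np.linalg.norm(rv)))
for f in np.linspace(0,1,N):
    b=best(T[:3,3]+d*f,(R.from_rotvec(rv*f)*R.from_matrix(T[:3,:3])).as_matrix());print(round(f,2),b[0],'%.1f %.1f'%b[1:])
E
python3 path.py 508.2 336.5 150 160 0 -79.2 6
python3 - <<'E'
from h import *
from goal import x,y,n,O
np.set_printoptions(suppress=True,precision=2)
s=snap('wrist');H,S,V=cv2.split(cv2.cvtColor(s['pixels'],cv2.COLOR_RGB2HSV));b=((H>105)&(H<128)&(S>120)).astype(np.uint8)
cs,hi=cv2.findContours(b,cv2.RETR_CCOMP,cv2.CHAIN_APPROX_NONE)
for k,h in zip(cs,hi[0]):
    if h[3]>=0 and cv2.contourArea(k)>25:
        M=cv2.moments(k);u,v=M['m10']/M['m00'],M['m01']/M['m00'];d=s['P'][:3,:3]@[(u-s['cx'])/s['fx'],(v-s['cy'])/s['fy'],1];o=s['P'][:3,3]*1000
        p=o+d*((O+8*n-o)@n)/(d@n);print('hole',u,v,M['m00'],(p-O)@np.c_[x,y,n])
E
```

```text
shift [-19.5 387.4  26.9] rotvec [-28.8  21.  107.8] 113.54650733411471
0.0 [ -8.    0.3 -30.9 -43.  -35.4  34.1] 0.0 0.0
0.2 [  2.7   2.5 -26.4 -33.8 -44.2  35.9] 0.0 0.0
0.4 [ 13.7   6.7 -20.  -26.5 -53.9  39.2] 0.0 0.0
0.6 [ 24.4  12.8 -11.6 -20.6 -64.5  44.1] 0.0 0.0
0.8 [ 34.5  20.4  -1.6 -15.6 -75.9  50.6] 0.0 0.0
1.0 [ 44.   29.    9.9 -10.8 -87.9  58.8] 0.0 0.0
hole 239.60138348465196 219.4167747514051 385.5 [-0.57 -3.78  8.  ]
hole 260.8142262580401 140.42565266742338 440.5 [-20.1 -61.2   8. ]
```

```bash
python3 -m pendant '[[[-5,20,30,-2.3,1.7,8.6],[-6,55,40,-4.6,3.4,17.2],[-6,95,40,-6.9,5,25.9],[-7,135,40,-9.2,6.7,34.5],[-8,175,40,-11.5,8.4,43.1],[-10,215,40,-13.8,10.1,51.7],[-12,255,40,-16.1,11.8,60.4],[-14,290,40,-18.4,13.4,69],[-16,325,40,-20.7,15.1,77.6],[-18,355,40,-23,16.8,86.2]]]'; python3 to.py 508.2 336.5 150 160 0 -79.2
```

```text
clock: 30.92
tool_pos: [0.5094, 0.3054, 0.1617]
orientation: [164.1, 5.6, -100.3]
force: [1.4, 0.6, 0.4]
opening: 0.0875
shift [ -1.24  31.07 -11.68] rotvec [-5.62  4.06 21.28]
```

```bash
python3 -m pendant '[[[-1,20,-5,-2.8,2,10.6],[-1.2,31,-11.7,-5.6,4.1,21.3],[-1.2,31,-11.7,-5.6,4.1,21.3],[-1.2,31,-11.7,-5.6,4.1,21.3],[-1.2,31,-11.7,-5.6,4.1,21.3]]]'; python3 st.py
python3 - <<'E'
from h import *
np.set_printoptions(suppress=True,precision=1)
s=snap('wrist');save(s,'rack2.png');C=cloud(s)*1000;H,S,V=cv2.split(cv2.cvtColor(s['pixels'],cv2.COLOR_RGB2HSV))
near=np.hypot(C[...,0]-527,C[...,1]-340)<110
for nm,a,b in(('red',0,6),('yel',22,32),('grn',50,80)):
    for lo,hi in((96,104),(52,60)):
        m=(H>=a)&(H<=b)&(S>100)&(V>40)&near&(C[...,2]>lo)&(C[...,2]<hi)
        if m.sum()>30: q=C[m];r=cv2.minAreaRect(q[:,:2].astype(np.float32));print(nm,lo,m.sum(),np.round(r[0],1),np.round(r[1],1),round(r[2],1),np.median(q[:,2]))
E
python3 to.py 508.2 336.5 36.4 160 0 -79.2
```

```text
clock: 31.55
tool_pos: [0.5087, 0.3344, 0.1519]
orientation: [160.2, 0.2, -79.6]
force: [0.6, -0.5, 0.0]
opening: 0.0879
[[43.727, 28.691, 9.753, -10.908, -87.787, 58.74], [0.50866, 0.33438, 0.15192], [160.16, 0.19, -79.6]] mom [ 0.11 -1.13 -0.02] F [ 0.6 -0.5  0. ] open 0.08789205839954414
red 96 694 [487.5 332.4] [55.9 13. ] 9.4 99.91352158040738
red 52 1220 [474.  330.1] [40.6 35.6] 10.9 56.06259801809074
yel 96 1529 [556.  345.7] [83.1 14. ] 11.0 99.81782012716567
yel 52 2397 [582.  350.9] [39.9 35.7] 10.7 56.04654122961777
grn 96 954 [528.4 340.7] [29.2 13.4] 9.9 99.88368038462542
grn 52 1735 [528.2 340.7] [39.9 35.1] 11.0 56.02053160819492
shift [  -0.57    2.24 -115.97] rotvec [-0.24  0.15  0.4 ]
```

```bash
python3 -m pendant '[[[0.9,0.6,-40,0,0,0],[0.9,0.6,-75,0,0,0],[0.9,0.6,-100,0,0,0],[0.9,0.6,-113.6,0,0,0],[0.9,0.6,-113.6,0,0,0],[0.9,0.6,-113.6,0,0,0]]]'; python3 st.py
python3 -m pendant '[[[0,0,0,0,0,0],[0,0,0,0,0,0],[0,0,0,0,0,0],[0,0,0,0,0,0],[0,0,0,0,0,0],[0,0,0,0,0,0],[0,0,0,0,0,0],[0,0,0,0,0,0],[0,0,0,0,0,0],[0,0,0,0,0,0]]]' 1; python3 st.py
```

```text
clock: 32.35
tool_pos: [0.5102, 0.3358, 0.0395]
orientation: [160.2, 0.2, -79.5]
force: [-1.1, -0.2, -0.1]
opening: 0.0874
[[43.736, 34.045, 3.489, -11.173, -76.304, 61.064], [0.51025, 0.33577, 0.03954], [160.25, 0.22, -79.5]] mom [ 0.18 -1.06  0.02] F [-1.1 -0.2 -0.1] open 0.08737629450315605
clock: 33.6
tool_pos: [0.5094, 0.3357, 0.0382]
orientation: [160.1, 0.2, -79.5]
force: [-0.0, 0.6, -0.9]
opening: 0.014
[[43.766, 34.134, 3.422, -11.207, -76.261, 61.076], [0.50936, 0.3357, 0.03815], [160.14, 0.18, -79.49]] mom [ 0.63 -1.02 -0.15] F [-0.   0.6 -0.9] open 0.013980204126359632
```

```bash
cat > gg.py <<'E'
from reach import *; from h import T_tool,get_obs
from r2 import ori,flat
import sys
np.set_printoptions(suppress=True,precision=2)
O=np.array([611.5,-49.4,85.4])
# grasp transform: TCP offset in gauge frame, tool orientation in gauge frame
k=-19.9;Rg=ori(np.array([1.,0,0]),np.array([0,1.,0]),np.array([0,0,1.]),k)
X,Y,Z=flat(100.75);d=np.array([509.36,335.7,38.15])-[528.3,340.7,50]
off=np.array([0,d@Y,d[2]])   # jaws centre it in x
D=np.c_[x,y,n]
def tgt(sx,sy,h): return O+D@(np.array([sx,sy,8+h])+off), D@Rg
def cur():
    T=T_tool();return D.T@(T[:3,3]*1000-O)-off-[0,0,8]
if __name__=='__main__':
    print('off',off,'raw x',d@X,'gauge foot now in slot frame (x,y,h)',cur(),'F deck',D.T@get_obs()['force'])
    T=T_tool();a=[float(v) for v in sys.argv[1:]]
    for i in range(0,len(a),3):
        p,Rt=tgt(*a[i:i+3]);rv=np.degrees(R.from_matrix(Rt@T[:3,:3].T).as_rotvec());b=best(p/1000,Rt)
        print(a[i:i+3],'shift',p-T[:3,3]*1000,'rotvec',rv,'euler',R.from_matrix(Rt).as_euler('xyz',degrees=True),'ik',b[0],'%.1f'%b[1],'world',p)
E
python3 -m pendant '[[[0,0,10,0,0,0],[0,0,30,0,0,0],[0,0,70,0,0,0],[0,0,110,0,0,0],[0,0,130,0,0,0],[0,0,130,0,0,0],[0,0,130,0,0,0]]]'; python3 st.py; python3 gg.py 0.3 -0.3 120 0.3 -0.3 45 0.3 -0.3 0
```

```text
clock: 34.48
tool_pos: [0.5087, 0.335, 0.1672]
orientation: [160.0, 0.1, -79.5]
force: [0.0, 0.7, -0.7]
opening: 0.014
[[43.766, 28.266, 11.041, -10.901, -89.613, 58.446], [0.50874, 0.335, 0.16721], [160.03, 0.13, -79.5]] mom [ 0.13 -1.2  -0.  ] F [ 0.   0.7 -0.7] open 0.013973948006679553
off [  0.    19.54 -11.85] raw x -1.3794867466221252 gauge foot now in slot frame (x,y,h) [-111.6   337.27  162.74] F deck [-0.46  0.74 -0.57]
[0.3, -0.3, 120.0] shift [  49.84 -354.21   18.93] rotvec [  24.57  -25.03 -108.91] euler [160.1  30.  168.7] ik [ 11.27  -6.59 -35.47 -16.92 -27.4   -4.49] 0.0 world [558.58 -19.2  186.14]
[0.3, -0.3, 45.0] shift [  86.61 -361.55  -46.02] rotvec [  24.57  -25.03 -108.91] euler [160.1  30.  168.7] ik [  6.77   3.11 -32.35 -27.4  -22.72   9.71] 0.0 world [595.35 -26.55 121.19]
[0.3, -0.3, 0.0] shift [ 108.68 -365.96  -84.99] rotvec [  24.57  -25.03 -108.91] euler [160.1  30.  168.7] ik [  3.95   8.93 -29.57 -34.39 -21.26  19.08] 0.0 world [617.41 -30.96  82.22]
```

```bash
python3 -m pendant '[[[2,-20,20,2.2,-2.2,-9.8],[5,-55,40,4.4,-4.5,-19.6],[9,-90,45,6.6,-6.7,-29.4],[13,-130,45,8.8,-9,-39.2],[18,-170,45,11,-11.2,-49],[23,-210,45,13.3,-13.5,-58.8],[28,-245,45,15.5,-15.7,-68.6],[34,-280,40,17.7,-18,-78.4],[40,-315,35,19.9,-20.2,-88.2],[45,-340,30,22,-22.4,-98]]]'; python3 gg.py 0.3 -0.3 120
```

```text
clock: 35.72
tool_pos: [0.5535, -0.0066, 0.1965]
orientation: [163.2, 27.5, -179.3]
force: [-0.4, 0.6, -0.1]
opening: 0.0139
off [  0.    19.54 -11.85] raw x -1.3794867466221252 gauge foot now in slot frame (x,y,h) [ -0.98  11.11 132.67] F deck [-0.52  0.48  0.16]
[0.3, -0.3, 120.0] shift [  5.06 -12.65 -10.34] rotvec [  2.45  -2.7  -10.49] euler [160.1  30.  168.7] ik [ 11.27  -6.59 -35.47 -16.92 -27.4   -4.49] 0.0 world [558.58 -19.2  186.14]
```

```bash
python3 -m pendant '[[[3,-8,-6,1.5,-1.6,-6.5],[5,-13.5,-10.7,2.5,-2.7,-10.7],[5,-13.5,-10.7,2.5,-2.7,-10.7],[5,-13.5,-10.7,2.5,-2.7,-10.7],[5,-13.5,-10.7,2.5,-2.7,-10.7]]]'; python3 gg.py 0.3 -0.3 120 0.3 -0.3 45
cat > gm.py <<'E'
from h import *
from gg import D,O,cur
np.set_printoptions(suppress=True,precision=1)
c=cur();print('fk foot',c)
for nm in('side','scene'):
    s=snap(nm);C=cloud(s)*1000;H,S,V=cv2.split(cv2.cvtColor(s['pixels'],cv2.COLOR_RGB2HSV));L=(C-O)@D-c-[0,0,8]
    m=(H>50)&(H<80)&(S>90)&(V>25)&(np.abs(L).max(2)<70)
    q=L[m];print(nm,m.sum(),'min',np.percentile(q,2,0) if len(q) else'','max',np.percentile(q,98,0) if len(q) else '')
    b=q[abs(q[:,2]-3)<6]; 
    if len(b)>20: print('  shoulder',len(b),np.percentile(b,2,0),np.percentile(b,98,0),cv2.minAreaRect(b[:,:2].astype(np.float32)))
    t=(V>100)&(S<60)&(abs(((C-O)@D)[...,0])<85)&(abs(((C-O)@D)[...,1])<95)&(abs(((C-O)@D)[...,2])<6);print('  tile z',np.median(((C-O)@D)[t][:,2]))
E
python3 gm.py
```

```text
clock: 36.35
tool_pos: [0.5599, -0.0179, 0.1877]
orientation: [160.2, 30.1, 169.0]
force: [-0.4, 0.2, -0.4]
opening: 0.0139
off [  0.    19.54 -11.85] raw x -1.3794867466221252 gauge foot now in slot frame (x,y,h) [  1.99   1.22 120.79] F deck [-0.57  0.16 -0.09]
[0.3, -0.3, 120.0] shift [-1.35 -1.28 -1.53] rotvec [ 0.06  0.07 -0.24] euler [160.1  30.  168.7] ik [ 11.27  -6.59 -35.47 -16.92 -27.4   -4.49] 0.0 world [558.58 -19.2  186.14]
[0.3, -0.3, 45.0] shift [ 35.43  -8.63 -66.48] rotvec [ 0.06  0.07 -0.24] euler [160.1  30.  168.7] ik [  6.77   3.11 -32.35 -27.4  -22.72   9.71] 0.0 world [595.35 -26.55 121.19]
fk foot [  2.    1.2 120.8]
side 381 min [-16.1 -11.5   4.2] max [16.4 19.  54.1]
  shoulder 129 [-16.9   1.2   3.4] [17.3 19.2  8.8] ((0.19417953491210938, 9.362011909484863), (19.913637161254883, 35.30680847167969), 89.22055053710938)
  tile z 1.94049135265251
scene 141 min [ -4.3 -17.3   5.4] max [18.5 16.2 25.2]
  shoulder 87 [ -4.8 -18.2   5.2] [18.4 16.7  8.9] ((8.128233909606934, -0.35485076904296875), (35.800262451171875, 24.960025787353516), 82.56316375732422)
  tile z 1.5393058899439058
```

```bash
python3 -m pendant '[[[12,-3,-22,0,0,0],[24,-5.5,-44,0,0,0],[33,-8,-60,0,0,0],[36,-8.2,-66,0,0,0],[36,-8.2,-66,0,0,0],[36,-8.2,-66,0,0,0],[36,-8.2,-66,0,0,0]]]'; python3 gg.py 0.3 -0.3 45
```

```text
clock: 37.33
tool_pos: [0.5954, -0.026, 0.1224]
orientation: [160.1, 30.2, 168.9]
force: [-0.1, -0.1, 0.0]
opening: 0.0138
off [  0.    19.54 -11.85] raw x -1.3794867466221252 gauge foot now in slot frame (x,y,h) [ 0.88  0.22 46.03] F deck [-0.01 -0.1   0.05]
[0.3, -0.3, 45.0] shift [-0.09 -0.51 -1.19] rotvec [ 0.04  0.15 -0.22] euler [160.1  30.  168.7] ik [  6.77   3.11 -32.35 -27.4  -22.72   9.71] 0.0 world [595.35 -26.55 121.19]
```

```bash
python3 -m pendant '[[[2,-1,-4,0,0,-0.2],[4,-1.5,-8,0,0.1,-0.2],[6,-1.8,-11,0,0.1,-0.2],[7.3,-2,-13.7,0,0.1,-0.2],[7.3,-2,-13.7,0,0.1,-0.2],[7.3,-2,-13.7,0,0.1,-0.2]]]'; python3 gg.py 0.3 -0.3 30
```

```text
clock: 38.08
tool_pos: [0.6027, -0.0283, 0.1077]
orientation: [160.2, 30.0, 168.7]
force: [0.3, 0.5, -0.8]
opening: 0.0137
off [  0.    19.54 -11.85] raw x -1.3794867466221252 gauge foot now in slot frame (x,y,h) [ 0.08 -0.56 29.59] F deck [-0.23  0.55 -0.84]
[0.3, -0.3, 30.0] shift [0.03 0.25 0.47] rotvec [ 0.04 -0.03  0.01] euler [160.1  30.  168.7] ik [  5.83   5.06 -31.47 -29.72 -22.13  12.81] 0.0 world [602.7  -28.02 108.2 ]
```

```bash
python3 -m pendant '[[[2.5,-0.3,-4.5,0,0,0],[5,-0.8,-9,0,0,0],[7.5,-1.2,-13.5,0,0,0],[10,-1.8,-18,0,0,0],[12.5,-2.2,-22,0,0,0],[12.5,-2.2,-22,0,0,0],[12.5,-2.2,-22,0,0,0]]]'; python3 gg.py 0.3 -0.3 4
```

```text
clock: 38.95
tool_pos: [0.6152, -0.0305, 0.0858]
orientation: [160.2, 30.0, 168.7]
force: [-0.1, -0.4, -1.1]
opening: 0.0137
off [  0.    19.54 -11.85] raw x -1.3794867466221252 gauge foot now in slot frame (x,y,h) [ 0.11 -0.27  4.21] F deck [-0.56 -0.38 -0.89]
[0.3, -0.3, 4.0] shift [ 0.26 -0.08 -0.09] rotvec [ 0.04 -0.03  0.01] euler [160.1  30.  168.7] ik [  4.2    8.41 -29.84 -33.77 -21.35  18.24] 0.0 world [615.45 -30.57  85.68]
```

Clean insertion so far. Next I press the last few millimetres home.

```bash
python3 -m pendant '[[[0.8,-0.1,-1.4,0,0,0],[1.5,-0.2,-2.6,0,0,0],[2,-0.3,-3.6,0,0,0],[2.6,-0.5,-4.6,0,0,0],[2.6,-0.5,-4.6,0,0,0],[2.6,-0.5,-4.6,0,0,0]]]'; python3 gg.py 0.3 -0.3 0
```

```text
clock: 39.7
tool_pos: [0.6174, -0.0307, 0.082]
orientation: [160.1, 30.0, 168.7]
force: [-9.2, 0.9, 11.1]
opening: 0.0137
off [  0.    19.54 -11.85] raw x -1.3794867466221252 gauge foot now in slot frame (x,y,h) [ 0.11 -0.01 -0.14] F deck [-2.4  -0.97 14.23]
[0.3, -0.3, 0.0] shift [ 0.04 -0.3   0.22] rotvec [ 0.01  0.   -0.03] euler [160.1  30.  168.7] ik [  3.95   8.93 -29.57 -34.39 -21.26  19.08] 0.0 world [617.41 -30.96  82.22]
```

```bash
python3 -m pendant '[[[-0.3,0,0.5,0,0,0],[-0.3,0,0.5,0,0,0],[-0.3,0,0.5,0,0,0],[-0.3,0,0.5,0,0,0],[-0.3,0,0.5,0,0,0],[-0.3,0,0.5,0,0,0],[-0.3,0,0.5,0,0,0]]]' 0.3; python3 -m pendant '[[[-10,-4.6,15.5,0,0,0],[-22,-10,34,0,0,0],[-42,-19,65,0,0,0],[-63,-29,98,0,0,0],[-80,-60,120,0,0,0],[-90,-100,130,0,0,0],[-90,-100,130,0,0,0]]]'
cat > fin.py <<'E'
from h import *
from gg import D,O
np.set_printoptions(suppress=True,precision=1)
for nm in('side','scene'):
    s=snap(nm);save(s,nm+'_fin.png');C=cloud(s)*1000;H,S,V=cv2.split(cv2.cvtColor(s['pixels'],cv2.COLOR_RGB2HSV));L=(C-O)@D
    t=(V>100)&(S<60)&(abs(L[...,0])<85)&(abs(L[...,1])<95)&(abs(L[...,2])<6);z0=np.median(L[t][:,2])
    m=(H>50)&(H<80)&(S>90)&(V>25)&(abs(L[...,0])<40)&(abs(L[...,1])<40);q=L[m];q[:,2]-=z0
    top=q[q[:,2]>54];sh=q[(q[:,2]>10)&(q[:,2]<19)]
    print(nm,'green z',np.percentile(q[:,2],[1,99]),'top',len(top),top.mean(0),'shoulder top z',np.median(sh[:,2]),cv2.minAreaRect(sh[:,:2].astype(np.float32)))
    m=(H>105)&(H<128)&(S>120)&(abs(L[...,2]-8)<12)&(abs(L[...,0])<110)&(abs(L[...,1])<120);q=L[m];r=cv2.minAreaRect(q[:,:2].astype(np.float32));k=np.linalg.lstsq(np.c_[q[:,:2],np.ones(len(q))],q[:,2],rcond=None)[0]
    print('  plate',r,'slope',np.degrees(k[:2]),'z',np.median(q[:,2])-z0)
    for c,a,b in(('red',0,6),('yel',22,32)):
        m=(H>=a)&(H<=b)&(S>120)&(V>60)&(abs(C[...,2]-100)<4)&(np.hypot(C[...,0]-527,C[...,1]-340)<80)
        if m.sum()>10: print('  ',c,C[m].mean(0))
E
python3 st.py; python3 fin.py
```

```text
clock: 40.58
tool_pos: [0.6175, -0.0309, 0.0816]
orientation: [160.2, 30.0, 168.7]
force: [-0.2, 0.0, -0.4]
opening: 0.0306
clock: 41.45
tool_pos: [0.5277, -0.1341, 0.2132]
orientation: [160.2, 30.1, 168.5]
force: [0.2, -0.2, -0.9]
opening: 0.0306
[[-11.401, -5.281, -25.363, -29.331, -43.646, 22.016], [0.52773, -0.13406, 0.21323], [160.18, 30.14, 168.48]] mom [-0.71  1.74  0.02] F [ 0.2 -0.2 -0.9] open 0.030600583589787643
side green z [ 9.6 60.1] top 97 [ 0.1  1.2 57.6] shoulder top z 14.07398347682462 ((0.44858741760253906, -0.20917129516601562), (42.56785202026367, 35.05909729003906), 89.379150390625)
  plate ((-19.36351776123047, -0.5025863647460938), (110.05745697021484, 163.82688903808594), 0.007980099879205227) slope [ 0.1 -0.3] z 7.909679596464308
   red [471.9 330.7 100.5]
   yel [579.5 351.1 100.6]
scene green z [11.4 59.5] top 77 [ 1.9 -1.3 57.4] shoulder top z 14.085055662602375 ((2.351658821105957, -0.8571987152099609), (37.88458251953125, 33.23111343383789), 86.3848876953125)
  plate ((-17.541290283203125, 0.33869171142578125), (109.24236297607422, 160.2364501953125), 0.22199341654777527) slope [-0.3 -0.1] z 7.94465811280212
   red [474.3 328.  100.1]
   yel [582.3 348.9 100.2]
```

```bash
python3 -c "
from plant import *
print(close_job())"
```

```text
the job is handed in; nothing more can be done
None
```

The template is seated flush on both studs, and the green gauge stands in its slot with its shoulder fully home. I handed the job in at about 41.5 s with the robot clear of everything.

**Last checks, from the side and scene cameras:**

| Check | Measured | Should be |
|---|---|---|
| Plate top above the tiles | 7.9 mm | 8 mm |
| Plate tilt relative to the tiles | within 0.3° | 0° |
| Gauge shoulder top above the tiles | 14.1 mm | 14 mm (8 + 6) |

- **Studs and slot:** a picture after release showed both studs up through the holes and the slot over the joint.
- **Gauge:** it seated with a push of about 14 N, and its handle stands square to the tiles.
- **Red and yellow gauges:** both are where they were, within about 1 mm.
- **Other objects:** I did not measure them again. No call reported an unexpected contact force.

**What went wrong or disagreed on the way:**
- **Finger tips:** they sit about 38 mm behind the reported TCP, not at it. My first two grasps closed on nothing above the handle; the template did not move.
- **First carry:** gripping square to the plate ran joint 3 to its limit over the deck. I put the template back and gripped it again with the tool leaning 25° sideways.
- **Cameras:** the fixed cameras put the tile surface 1.5–2 mm higher than the wrist camera does, so I took the heights above relative to the tiles in each picture.

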